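# Pile cut blanks squarely in the stacking jig, clamp and lock the pile

### The arm

A 6-joint arm with a two-finger parallel gripper is mounted at the origin on a cart in front of the work surface, level with it; the furniture and walls round the work are solid. World frame = base frame: x ahead of the robot, y to its left, z up, the work surface at z = 0. Lengths are in m, angles in rad, forces in N, time in s.
With the tool pointing down it reaches from about 0.375 to 0.975 m from the base axis. Payload 3.8 kg.
Tool frame: the origin (TCP) lies midway between the tips of the shut fingers; the grasp point (between the pads) lies 19 mm behind it; x points along the fingers, z is the direction in which the jaws open and shut, and the axes are right-handed (so a half turn about x gives the same grasp; the last joint's range is limited). The gripper opens to 85 mm and grips with 20 to 120 N. Pads are 22 mm wide; open, the fingers measure 114 mm over their backs; the gripper's body (76 mm by 85 mm) begins 54 mm behind the grasp point. The pads swing forward as they close: fully open they stand 13 mm farther back than shut.
Start: joints at [1.092, 0.264, 1.604, -0, 1.274, -0.037], TCP at [0.289, 0.61, 0.231] pointing down, gripper open.
Joint ranges: [-2.63, 2.63], [-0.94, 2.18], [0.31, 2.57], [-1.31, 4.45], [0, 2.66], [-2.55, 2.55]. Speed limits (rad/s): [2.57, 2.57, 3.14, 3.14, 3.14, 3.14].

### API

Orientations are given as a rotation vector (axis times angle).
In Python, from workcell import * gives the robot as it stands. The module is installed in compiled form; this text tells all that it offers.
- The arm moves only by the tool carry_out, never from a script. Its arguments are lists of equal length, an entry for each row: "offset": the shift along the tool's x, y, z in cm, a list of three; "delta_rot": the turn, a rotation vector about the tool's x, y, z in degrees, a list of three. A call has exactly 5 rows; each row shifts and turns the commanded pose from where the row before left it, along the tool's axes as they then stand; what a row does not reach is not made up. A row lasts 1/12 s, in which the tool goes at most 41.7 mm and 7.16 degrees, less where a joint would pass 70% of its speed; a pose out of reach is approached as far as the arm can. A call is refused whole if a number of a shift passes 4.17 or a number of a turn 7.16, either way. A call with a gripper value outside its range is refused whole. "fingers" is the opening, from -1 (shut) to 1 (fully open), set as the call begins (left out, the last holds). The fingers move at their own pace and stop on an object; "newtons" is the grip in N (left out, the last holds). Time passes only in rows, so rows that do not move let the fingers close, or fill a call up. It gives the time, the measured TCP pose, the force and the opening at its end, in the units of the state.
- read_state(): the state, without advancing time (a new reading comes with each control period).
- read_camera(name): name is "scene" or "top" or "wrist"; returns (picture, depth): 400x640x3 uint8, red, green, blue; 400x640 float32, m along the optical axis (not along the pixel's ray), 0 where there is no reading.
- get_calibration(name): a dict with "fx", "fy", "cx", "cy" (pixels), "R" (3x3) and "t" (3): a world point X has camera coordinates R X + t; the wrist camera has in their place "mount" (4x4, takes a point from camera to tool coordinates, whose origin is the TCP and whose axes are the tool frame's). Camera axes: x right, y down, z forward; pixel columns grow to the right and rows downward; lengths in m; the calibration is good to about 2 mm. The wrist camera is an equidistant fisheye: a pixel r from the principal point sees the ray r / f radians off the axis. A picture is of the moment at which its call begins: read the wrist's pose just before it. get_calibration takes no time and is no camera call.
- finish_job(): hands the job in, once; it reports no verdict.
The state is a dict: "time": time; "q": joint angles; "joint_vel": joint speeds; "joint_torque": joint torques, N m; "tool_pos": TCP position; "tcp_rot": TCP orientation; "wrist_force": force on the tool from outside, world axes, zero at the start; "torque": the same for the moment, N m; "width": opening from 0.0 (shut) to 1.0 (fully open).
Only numpy, scipy, OpenCV 4.12 (cv2) and the standard library are available. Lean on these libraries where they do the work, as an engineer would, in place of code of your own. Each camera call takes 0.05 s, during which the arm holds its last target. There are 200 camera calls.

### The job

Draw the sliding jaw of the stacking jig all the way back off the pad, then pile all the black steel blanks that are on the table flat on the pad, one on another, squarely, with their long sides flush with the pad's long sides and their ends close to the fence. Then slide the jaw up until it holds the pile against the fence, and stand the lock pin, taken from its parking block, upright and fully down in the lock bore behind the jaw. Leave the other things on the table where they are.

Things in the scene. Friction and masses are not known exactly. Their poses are not given: they have to be found in the camera images.
- plate_0: one of up to five equal black rectangular blanks of steel plate, 55 x 70 mm, 10 mm thick, about 0.28 kg, lying flat on the table at the start; origin at the centre of its underside, x along the 55 mm width, y along the 70 mm length, z up through its thickness. Some are absent in some runs (None)
- plate_1: one of up to five equal black rectangular blanks of steel plate, 55 x 70 mm, 10 mm thick, about 0.28 kg, lying flat on the table at the start; origin at the centre of its underside, x along the 55 mm width, y along the 70 mm length, z up through its thickness. Some are absent in some runs (None)
- plate_2: one of up to five equal black rectangular blanks of steel plate, 55 x 70 mm, 10 mm thick, about 0.28 kg, lying flat on the table at the start; origin at the centre of its underside, x along the 55 mm width, y along the 70 mm length, z up through its thickness. Some are absent in some runs (None)
- plate_3: one of up to five equal black rectangular blanks of steel plate, 55 x 70 mm, 10 mm thick, about 0.28 kg, lying flat on the table at the start; origin at the centre of its underside, x along the 55 mm width, y along the 70 mm length, z up through its thickness. Some are absent in some runs (None)
- plate_4: one of up to five equal black rectangular blanks of steel plate, 55 x 70 mm, 10 mm thick, about 0.28 kg, lying flat on the table at the start; origin at the centre of its underside, x along the 55 mm width, y along the 70 mm length, z up through its thickness. Some are absent in some runs (None)
- jig: steel stacking jig fixed to the table, a board 120 x 230 x 12 mm; origin at the centre of its underside, y along its length towards the fence, z up. Along its middle, -y to +y: 36 mm high end stop, aluminium slide bed 36 mm wide (top 22 mm above the table) with the lock bore, steel stacking pad, upright fence
- bay (a point): centre of the top of the stacking pad (55 x 70 mm, 22 mm above the table); axes as jig. A blank exactly here, 70 mm length along y, is flush with the pad and touches the fence, whose face is at y = +35 mm (80 mm wide, top 46 mm above pad). Beside the pad stand four round posts, 10 mm thick, axes at x = +-42, y = +-27 mm, as high as the fence; fingers pass between them
- jaw (a joint): sliding jaw along the bed, m, growing along jig +y: 0 = drawn fully back (face 60 mm short of the pad), 0.060 = its face bears on blanks that lie against the fence, 0.10 = farthest towards the fence; at the start it stands over the pad, 0.078 to 0.098. About 2 N of friction; it stays where it is left
- jaw_grip (a point): top centre of the jaw's black grip post: 16 x 16 mm, sides along jig x and y, 32 mm high above the jaw's sole (36 mm wide), top 66 mm above the table. The jaw's steel face plate (50 mm wide, 10 mm thick, top 46 mm above the pad) has its face 42 mm ahead of this point; the sole ends 18 mm behind it
- lock_bore (a point): centre of the mouth of the lock bore in the slide bed, 22 mm above the table: a blind vertical round hole 14.5 mm wide, 20 mm deep, chamfered. It lies under the jaw when the jaw is drawn back and comes free, 11 mm behind the jaw's sole, when the jaw bears on the pile
- lock_pin: steel lock pin, 12 mm diameter shaft, 100 mm long, with a round head of 20 mm diameter and 14 mm height at the top; about 80 g; origin at the centre of its foot, z up along the pin. It stands at the start in the parking block with its foot 8 mm above the table
- pin_block: dark steel parking block 50 x 50 x 30 mm, fixed to the table, with one vertical bore 14.5 mm wide and 22 mm deep at its centre that holds the lock pin; origin at the centre of its underside
- tape_measure: bystander, leave alone: black tape measure standing on edge, 33 x 112 x 62 mm, origin at the centre of its underside
- hex_bolt: bystander, leave alone: large bolt with nut, 27 x 65 x 24 mm, lying; origin at the centre of its underside
- gas_cup: bystander, leave alone: pink ceramic welding cup, 23 mm diameter, 47 mm high; origin at the centre of its foot
- spark_lighter: bystander, leave alone: wire spark lighter, 36 x 158 x 12 mm, lying behind the jig; origin at the centre of its underside
Not all that is in view belongs to the job. Of the things that look like the lock_pin, the smallest one is meant.

How it is judged:
On the way, in this order (a step that is already met when the one before it is completed fails the run):
1. the jaw is drawn back (within 12 mm of its rear end) (value of joint jaw below 0.012 m), for 0.2 s.
2. all present blanks lie flat in one square pile on the pad, released (x of plate_0 in the frame of bay between -0.006 and 0.006 m and y of plate_0 in the frame of bay between -0.014 and 0.004 m and angle between each of plate_0, plate_1, plate_2, plate_3, plate_4's own z axis and vertical below 0.06 rad and angle between the x axis of each of plate_0, plate_1, plate_2, plate_3, plate_4 and the x axis of bay, either way round below 0.1 rad and linear speed of each of plate_0, plate_1, plate_2, plate_3, plate_4 below 0.02 m/s and contact force between the fingers and plate_0 below 0.2 N and x of plate_1 in the frame of bay between -0.006 and 0.006 m and y of plate_1 in the frame of bay between -0.014 and 0.004 m and contact force between the fingers and plate_1 below 0.2 N and x of plate_2 in the frame of bay between -0.006 and 0.006 m and y of plate_2 in the frame of bay between -0.014 and 0.004 m and contact force between the fingers and plate_2 below 0.2 N and x of plate_3 in the frame of bay between -0.006 and 0.006 m and y of plate_3 in the frame of bay between -0.014 and 0.004 m and contact force between the fingers and plate_3 below 0.2 N and x of plate_4 in the frame of bay between -0.006 and 0.006 m and y of plate_4 in the frame of bay between -0.014 and 0.004 m and contact force between the fingers and plate_4 below 0.2 N), for 0.3 s.
3. the jaw bears on the pile, which stands against the fence (value of joint jaw between 0.0565 and 0.0635 m and x of plate_0 in the frame of bay between -0.006 and 0.006 m and y of plate_0 in the frame of bay between -0.004 and 0.004 m and angle between each of plate_0, plate_1, plate_2, plate_3, plate_4's own z axis and vertical below 0.06 rad and angle between the x axis of each of plate_0, plate_1, plate_2, plate_3, plate_4 and the x axis of bay, either way round below 0.1 rad and linear speed of each of plate_0, plate_1, plate_2, plate_3, plate_4 below 0.02 m/s and contact force between the fingers and plate_0 below 0.2 N and x of plate_1 in the frame of bay between -0.006 and 0.006 m and y of plate_1 in the frame of bay between -0.004 and 0.004 m and contact force between the fingers and plate_1 below 0.2 N and x of plate_2 in the frame of bay between -0.006 and 0.006 m and y of plate_2 in the frame of bay between -0.004 and 0.004 m and contact force between the fingers and plate_2 below 0.2 N and x of plate_3 in the frame of bay between -0.006 and 0.006 m and y of plate_3 in the frame of bay between -0.004 and 0.004 m and contact force between the fingers and plate_3 below 0.2 N and x of plate_4 in the frame of bay between -0.006 and 0.006 m and y of plate_4 in the frame of bay between -0.004 and 0.004 m and contact force between the fingers and plate_4 below 0.2 N), for 0.2 s.
At the end, for the whole second after the job is handed in: every blank present lies flat in one pile on the pad, within 6 mm across and 4 mm along of flush with the pad, square to it within 0.1 rad, released and at rest; the jaw bears on the pile (0.0565 to 0.0635 m); the lock pin stands upright in the lock bore, at least 14 mm deep, at rest (all of step 3 and horizontal distance between lock_pin and lock_bore below 0.006 m and z of lock_pin in the frame of lock_bore below -0.014 m and angle between lock_pin's own z axis and vertical below 0.2 rad and linear speed of lock_pin below 0.02 m/s); the robot touches nothing.
It fails at once if a bystander was pushed away (tape measure, bolt, ceramic cup or spark lighter moved more than 6 cm) (distance of any of tape_measure, hex_bolt, gas_cup, spark_lighter from where it was at the start of the episode above 0.06 m).
Of plate_0, plate_1, plate_2, plate_3, plate_4 only 3 to 5 are there at a start; the rules pass over those that are not, and their reading is None.
At some moment in a run one of plate_0, plate_1, plate_2, plate_3, plate_4 may be knocked a few centimetres aside while the robot is not near it.
It also fails if it takes over 210 s, if anything falls off the work surface, if the arm or the gripper's body presses on something with over 40 N, if the wrist force passes 120 N, or if a joint passes its speed limit or range.

## Working session

There is one attempt and no reset: what is moved stays moved. The work goes in short steps, Python scripts to look and compute and a tool call to move; the robot and the scene stay as the last step left them, time stands still between calls to the robot, and variables do not carry over. Pictures are saved under pics/ and viewed, about 12 in all and at most 16, crops included, and the job is handed in when it is done.

Besides the shell and the picture viewer there is one more tool, called after "Request:" as name(argument=value, ...) on one line, values as JSON. carry_out: Moves the arm, as the interface text tells. Its arguments: {"type":"object","properties":{"offset":{"type":"array"},"delta_rot":{"type":"array"},"fingers":{"type":"number"},"newtons":{"type":"number"}},"required":["offset","delta_rot"]}

```bash
mkdir -p pics
python3 - <<'E'
from workcell import *
import cv2, numpy as np
s=read_state(); print({k:np.round(v,3) for k,v in s.items()})
for n in("scene","top"):
    p,d=read_camera(n); cv2.imwrite(f"pics/{n}0.png",p[:,:,::-1]); np.savez(f"{n}0.npz",p=p,d=d)
    c=get_calibration(n); print(n,{k:np.round(v,3).tolist() for k,v in c.items()})
print(get_calibration("wrist"))
E
```

```text
{'time': np.float64(0.0), 'q': array([ 1.092,  0.265,  1.605,  0.   ,  1.274, -0.037]), 'joint_vel': array([ 0.001, -0.   , -0.   ,  0.   , -0.002,  0.001]), 'joint_torque': array([ 0.0000e+00, -5.1511e+01, -3.6732e+01, -0.0000e+00,  1.3000e-02,
       -0.0000e+00]), 'tool_pos': array([0.288, 0.61 , 0.23 ]), 'tcp_rot': array([-0.879,  1.388,  0.877]), 'wrist_force': array([ 0.97 ,  0.671, -0.795]), 'torque': array([ 0.027,  0.008, -0.043]), 'width': np.float64(0.999)}
scene {'fx': 364.74, 'fy': 364.74, 'cx': 316.12, 'cy': 197.387, 'R': [[-0.987, -0.162, -0.017], [-0.056, 0.435, -0.899], [0.153, -0.886, -0.439]], 't': [0.56, 0.116, 0.808]}
top {'fx': 438.265, 'fy': 438.265, 'cx': 325.606, 'cy': 203.885, 'R': [[0.027, -1.0, 0.014], [-0.996, -0.028, -0.085], [0.085, -0.012, -0.996]], 't': [-0.037, 0.563, 1.311]}
{'fx': 309.70691628693146, 'fy': 309.70691628693146, 'cx': 322.273991754939, 'cy': 200.2043462226841, 'mount': array([[-2.69871716e-04, -2.74507327e-01,  9.61584970e-01,
        -1.42709370e-01],
       [ 1.51859143e-04, -9.61585005e-01, -2.74507295e-01,
         6.89849633e-02],
       [ 9.99999952e-01,  7.19437143e-05,  3.01191043e-04,
        -1.30668918e-03],
       [ 0.00000000e+00,  0.00000000e+00,  0.00000000e+00,
         1.00000000e+00]])}
```

View pics/top0.png

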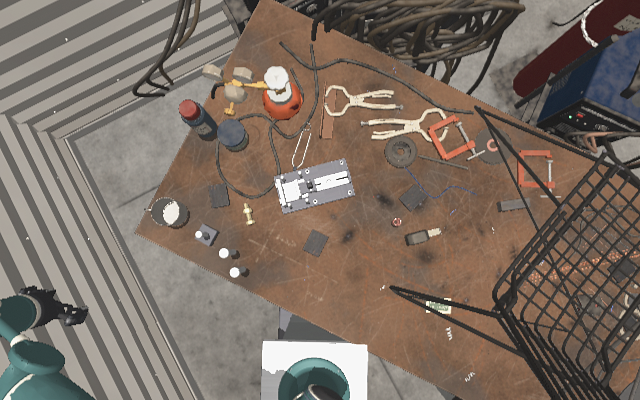

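View pics/scene0.png

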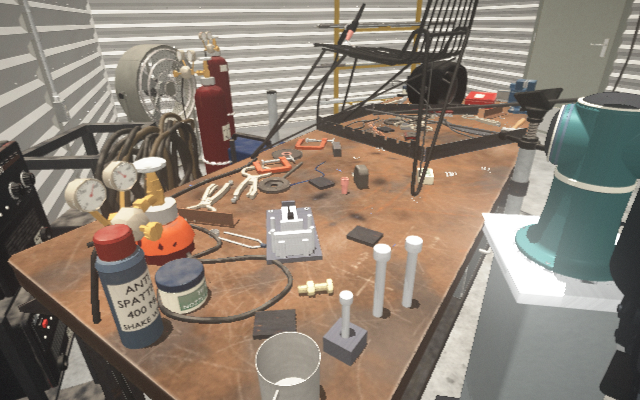

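```bash
cat > h.py <<'E'
from workcell import *
import cv2, numpy as np
from scipy.spatial.transform import Rotation as Ro
def pts(cal,uv,d):
    uv=np.atleast_2d(uv).astype(float); d=np.atleast_1d(d)
    c=np.c_[(uv[:,0]-cal['cx'])/cal['fx']*d,(uv[:,1]-cal['cy'])/cal['fy']*d,d]
    return (c-np.array(cal['t']))@np.array(cal['R'])
def plane(cal,uv,z):
    uv=np.atleast_2d(uv).astype(float); R=np.array(cal['R']);C=-R.T@np.array(cal['t'])
    r=np.c_[(uv[:,0]-cal['cx'])/cal['fx'],(uv[:,1]-cal['cy'])/cal['fy'],np.ones(len(uv))]@R
    return C+r*((z-C[2])/r[:,2])[:,None]
def cloud(cal,d):
    v,u=np.mgrid[:400,:640]; return pts(cal,np.c_[u.ravel(),v.ravel()],d.ravel()).reshape(400,640,3)
E
python3 - <<'E'
from h import *
f=np.load('top0.npz'); p,d=f['p'],f['d']; cal=get_calibration('top')
P=cloud(cal,d)
cv2.imwrite('pics/topc.png',cv2.resize(p[140:290,180:380,::-1],None,fx=4,fy=4,interpolation=cv2.INTER_CUBIC))
cv2.imwrite('pics/topd.png',cv2.resize(p[140:290,380:580,::-1],None,fx=4,fy=4,interpolation=cv2.INTER_CUBIC))
g=cv2.cvtColor(p,cv2.COLOR_RGB2HSV)
for (u,v) in [(219,195),(316,243),(412,197),(510,206),(205,236),(224,253),(236,272),(315,185),(248,213),(397,222),(300,150),(422,238),(340,200)]:
    print((u,v),p[v,u],np.round(P[v-3:v+4,u-3:u+4].reshape(-1,3)[::8],3).mean(0).round(3),P[v,u].round(3))
# dark blobs
m=((g[...,2]<85)&(g[...,1]<110)).astype(np.uint8)
n,l,st,c=cv2.connectedComponentsWithStats(m)
for i in range(1,n):
    if 120<st[i,4]<1500 and 180<c[i][0]<560 and 120<c[i][1]<320:
        uv=np.argwhere(l==i)[:,::-1]; w=plane(cal,uv,0.01); r=cv2.minAreaRect((w[:,:2]*1000).astype(np.float32)); z=P[l==i][:,2]
        print(c[i].round(),st[i,4],np.round(r[0]),np.round(r[1]),round(r[2]),np.median(z).round(3))
E
```

```text
(219, 195) [99 95 92] [0.583 0.306 0.012] [0.583 0.306 0.013]
(316, 243) [108 103 100] [0.445 0.004 0.013] [0.445 0.004 0.012]
(412, 197) [98 93 91] [ 0.594 -0.288  0.013] [ 0.594 -0.288  0.009]
(510, 206) [124 115 111] [ 0.573 -0.585  0.027] [ 0.573 -0.584  0.029]
(205, 236) [92 91 90] [0.457 0.332 0.054] [0.457 0.336 0.037]
(224, 253) [247 247 247] [0.411 0.255 0.139] [0.411 0.255 0.14 ]
(236, 272) [247 247 247] [0.371 0.19  0.293] [0.361 0.219 0.142]
(315, 185) [127 124 129] [0.62  0.012 0.031] [0.62  0.012 0.034]
(248, 213) [196 175 135] [0.53  0.214 0.017] [0.53  0.213 0.022]
(397, 222) [158 106  95] [ 0.515 -0.241  0.022] [ 0.515 -0.241  0.02 ]
(300, 150) [131 101  80] [0.733 0.063 0.001] [ 0.734  0.063 -0.002]
(422, 238) [132 122 110] [ 0.468 -0.311  0.051] [ 0.468 -0.309  0.057]
(340, 200) [114  85  66] [ 0.579 -0.066  0.005] [ 0.58  -0.066  0.001]
[205. 125.] 436 [801. 367.] [115.  72.] 43 0.091
[238. 145.] 151 [745. 253.] [42. 79.] 36 0.018
```

View pics/topc.png

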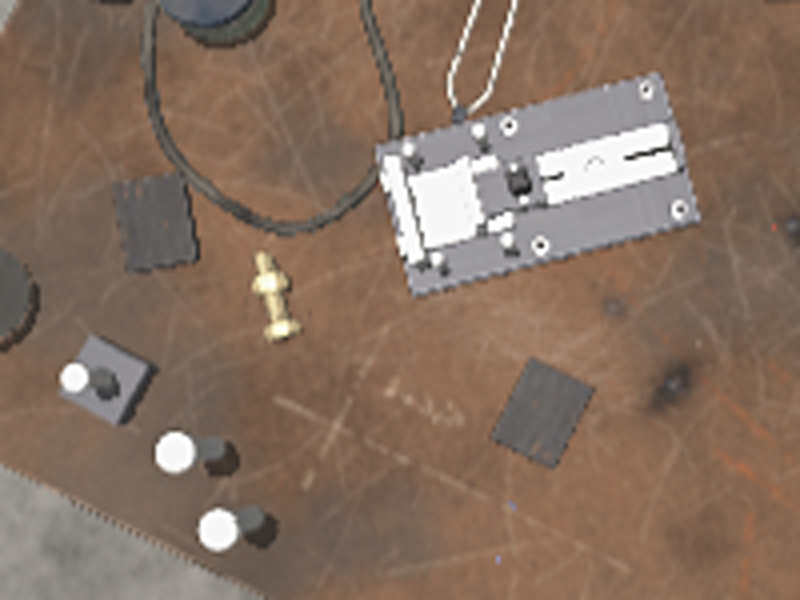

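View pics/topd.png

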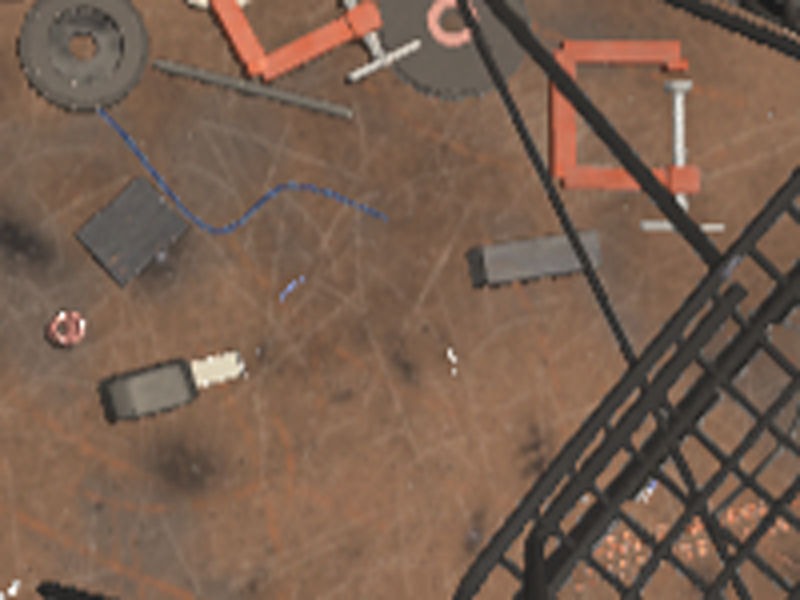

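Run:
```python
from h import *
f=np.load('top0.npz'); p,d=f['p'],f['d']; cal=get_calibration('top')
def box(win,z,thr=40):
    u0,v0,u1,v1=win; g=cv2.cvtColor(cv2.resize(p[v0:v1,u0:u1],None,fx=4,fy=4,interpolation=cv2.INTER_LINEAR),cv2.COLOR_RGB2HSV)
    m=cv2.morphologyEx((g[...,1]<thr).astype(np.uint8),cv2.MORPH_OPEN,np.ones((9,9)))
    n,l,st,c=cv2.connectedComponentsWithStats(m); i=1+st[1:,4].argmax()
    uv=np.argwhere(l==i)[:,::-1]; uv=(uv+.5)/4-.5+[u0,v0]
    w=plane(cal,uv,z)[:,:2]*1000
    r=cv2.minAreaRect(w.astype(np.float32)); print(np.round(r[0],1),np.round(r[1],1),round(r[2],1),'mean',w.mean(0).round(1))
for w in [(205,180,234,212),(300,225,334,262),(395,178,432,216)]: box(w,.01)
box((268,155,360,218),.012)
box((190,218,222,250),.03)
C=np.array([(376,145),(655,72),(700,220),(413,297)])/4+[180,140]
print(plane(cal,C,.012).round(3)); 
print('grip',plane(cal,np.array([[518,180]])/4+[180,140],.066))
print('pinheads',plane(cal,np.array([[74,378]])/4+[180,140],.122),plane(cal,np.array([[175,452],[218,529]])/4+[180,140],.15))
print('posts',plane(cal,np.array([[408,150],[479,131],[437,260],[508,240]])/4+[180,140],.068))
P=cloud(cal,d)
for u,v in [(198,234),(224,253),(234,272),(309,185)]: print((u,v),P[v-1:v+2,u-1:u+2].reshape(-1,3).round(3)[[0,4,8]].tolist())
```

```text
[585.4 304.6] [74.1 63.1] 13.5 mean [582.3 305.6]
[444.8   6.9] [53.4 67.7] 64.7 mean [447.2   7. ]
[ 591.  -292.2] [61.2 70.8] 43.3 mean [ 594.8 -291. ]
[627.1  17.7] [135.4 234.1] 16.3 mean [621.2  16.5]
[462.1 335.6] [61.7 53.8] 62.8 mean [461.3 334.6]
[[ 0.646  0.14   0.012]
 [ 0.71  -0.074  0.012]
 [ 0.595 -0.112  0.012]
 [ 0.53   0.107  0.012]]
grip [[0.61545864 0.02796643 0.066     ]]
pinheads [[0.46015474 0.33217807 0.122     ]] [[0.41159255 0.25344433 0.15      ]
 [0.36047292 0.22195406 0.15      ]]
posts [[0.63519661 0.10982335 0.068     ]
 [0.65089531 0.05785636 0.068     ]
 [0.55426102 0.08565132 0.068     ]
 [0.5704987  0.03393603 0.068     ]]
(198, 234) [[0.464, 0.342, 0.104], [0.462, 0.338, 0.107], [0.459, 0.334, 0.109]]
(224, 253) [[0.414, 0.257, 0.142], [0.411, 0.255, 0.14], [0.409, 0.252, 0.14]]
(234, 272) [[0.363, 0.229, 0.135], [0.36, 0.225, 0.139], [0.358, 0.223, 0.139]]
(309, 185) [[0.619, 0.033, 0.064], [0.615, 0.029, 0.067], [0.613, 0.026, 0.066]]
```

```bash
cat >> h.py <<'E'
def pose():
    s=read_state(); R=Ro.from_rotvec(s['tcp_rot']).as_matrix(); return s,np.array(s['tool_pos']),R
def go(x,y,z,phi):
    """phi deg: heading of tool z (mod 180 chosen nearest). prints turn about tool x, then shift (cm) after the turn"""
    s,p,R=pose(); cur=np.degrees(np.arctan2(R[1,2],R[0,2]))
    t=-(((phi-cur)+90)%180-90)   # tool x is down
    R2=R@Ro.from_rotvec([np.radians(t),0,0]).as_matrix()
    d=R2.T@(np.array([x,y,z])-p)*100
    tilt=np.degrees(R.T@np.cross(R[:,0],[0,0,-1]))
    print('t %.2f pos %s phi %.1f F %s w %.3f q6 %.2f| turn x %.1f deg, shift cm %s tilt fix %s'%(s['time'],p.round(4),cur,np.round(s['wrist_force'],1),s['width'],s['q'][5],t,d.round(2),tilt.round(2)))
BAY=np.array([.6027,.0718]); YAW=16.6
def jig(x,y):
    a=np.radians(YAW); return BAY+np.array([x*np.cos(a)-y*np.sin(a),x*np.sin(a)+y*np.cos(a)])
E
python3 - <<'E'
from h import *
print(pose()[2].round(3)); cal=get_calibration('top')
print('bore',plane(cal,np.array([[597,165]])/4+[180,140],.022),jig(0,-.106))
go(*jig(0,-.0456),.23,YAW)
E
```

```text
[[-0.001 -0.904  0.428]
 [-0.002  0.428  0.904]
 [-1.     0.    -0.002]]
bore [[ 0.63438953 -0.03099662  0.022     ]] [ 0.63298297 -0.02978219]
t 0.10 pos [0.2883 0.6096 0.23  ] phi 64.7 F [ 0.8 -0.1  0.7] w 1.005 q6 -0.04| turn x 48.1 deg, shift cm [  0.08 -65.08  14.77] tilt fix [ 0.   -0.12 -0.  ]
```

Request:
carry_out(offset=[[0, 0, 0], [0, 0, 0], [0, 0, 0], [0, 0, 0], [0, 0, 0]], delta_rot=[[6.9, 0, 0], [6.9, 0, 0], [6.9, 0, 0], [6.9, 0, 0], [6.9, 0, 0]])

```text
time: 0.52
tool_pos: [0.2884, 0.6098, 0.2304]
tcp_rot: [-0.409, 1.533, 0.407]
wrist_force: [0.1, 0.2, 0.3]
width: 1.002
```

Request:
carry_out(offset=[[0, 0, 0], [0, 0, 0], [0, -3.6, 0.8], [0, -3.6, 0.8], [0, -3.6, 0.8]], delta_rot=[[6.8, 0, 0], [6.8, 0, 0], [0, 0, 0], [0, 0, 0], [0, 0, 0]])

```text
time: 0.93
tool_pos: [0.3422, 0.5125, 0.2303]
tcp_rot: [-0.23, 1.56, 0.228]
wrist_force: [1.4, -0.4, 0.4]
width: 0.999
```

Request:
carry_out(offset=[[0, -3.6, 0.8], [0, -3.6, 0.8], [0, -3.6, 0.8], [0, -3.6, 0.8], [0, -3.6, 0.8]], delta_rot=[[0, 0, 0], [0, 0, 0], [0, 0, 0], [0, 0, 0], [0, 0, 0]])

```text
time: 1.35
tool_pos: [0.4324, 0.3506, 0.2308]
tcp_rot: [-0.228, 1.559, 0.227]
wrist_force: [1.0, 1.2, -0.4]
width: 1.001
```

Request:
carry_out(offset=[[0, -3.6, 0.8], [0, -3.6, 0.8], [0, -3.6, 0.8], [0, -3.6, 0.8], [0, -3.6, 0.8]], delta_rot=[[0, 0, 0], [0, 0, 0], [0, 0, 0], [0, 0, 0], [0, 0, 0]])

```text
time: 1.77
tool_pos: [0.5221, 0.1895, 0.2309]
tcp_rot: [-0.227, 1.559, 0.227]
wrist_force: [1.4, 0.8, -0.1]
width: 1.001
```

Request:
carry_out(offset=[[0, -3.6, 0.8], [0, -3.6, 0.8], [0, -3.6, 0.8], [0, -3.6, 0.8], [0, 0, 0]], delta_rot=[[0, 0, 0], [0, 0, 0], [0, 0, 0], [0, 0, 0], [0, 0, 0]])

```text
time: 2.18
tool_pos: [0.596, 0.0568, 0.2307]
tcp_rot: [-0.226, 1.559, 0.221]
wrist_force: [-0.0, -0.6, 0.8]
width: 1.003
```

Run:
```python
from h import *
go(*jig(0,-.0456),.06,YAW)
p,d=read_camera('wrist'); cv2.imwrite('pics/w1.png',p[:,:,::-1]); s,pp,R=pose(); np.savez('w1.npz',p=p,d=d,pp=pp,R=R)
```

```text
t 2.18 pos [0.596  0.0568 0.2307] phi 16.3 F [-0.  -0.6  0.8] w 1.003 q6 -0.23| turn x -0.3 deg, shift cm [17.08 -3.26  1.07] tilt fix [0.   0.01 0.19]
```

View pics/w1.png

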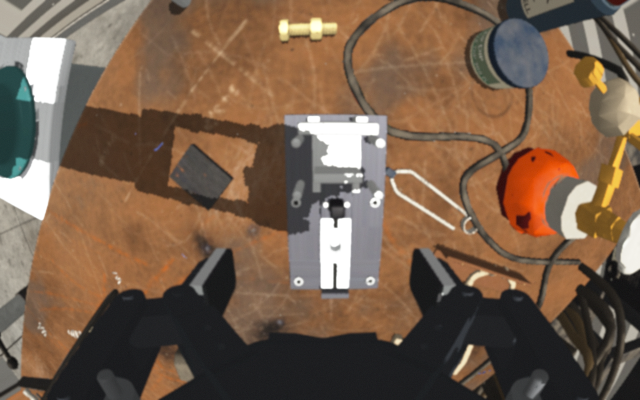

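```bash
cat >> h.py <<'E'
def wray(uv,z,pp,R):
    c=get_calibration('wrist'); uv=np.atleast_2d(uv).astype(float); v=(uv-[c['cx'],c['cy']])/c['fx']; r=np.linalg.norm(v,axis=1)
    k=np.c_[v*(np.sin(r)/np.maximum(r,1e-9))[:,None],np.cos(r)]; M=c['mount']
    o=R@M[:3,3]+pp; w=(k@M[:3,:3].T)@R.T
    return o+w*((z-o[2])/w[:,2])[:,None]
def inj(P):
    a=np.radians(YAW); q=np.atleast_2d(P)[:,:2]-BAY; return (q@np.array([[np.cos(a),-np.sin(a)],[np.sin(a),np.cos(a)]])*1000).round(1)
def save(n):
    s,pp,R=pose(); p,d=read_camera('wrist'); cv2.imwrite(f'pics/{n}.png',p[:,:,::-1]); np.savez(n+'.npz',p=p,d=d,pp=pp,R=R); return p,d,pp,R
E
python3 - <<'E'
from h import *
f=np.load('w1.npz'); pp,R=f['pp'],f['R']
for n,uv,z in [('grip',(337,206),.066),('bore',(336,240),.022),('posts',[(298,141),(380,141),(297,200),(376,198)],.068),('board',[(285,116),(387,116),(383,289),(291,289)],.012)]: print(n,inj(wray(uv,z,pp,R)).tolist())
cv2.imwrite('pics/w1c.png',cv2.resize(f['p'][105:300,265:405,::-1],None,fx=4,fy=3))
E
```

```text
grip [[3.3, -35.4]]
bore [[4.6, -92.8]]
posts [[-35.6, 32.2], [45.8, 32.4], [-37.9, -28.2], [43.6, -26.4]]
board [[-54.7, 57.0], [64.0, 57.4], [71.3, -172.6], [-55.4, -170.7]]
```

View pics/w1c.png

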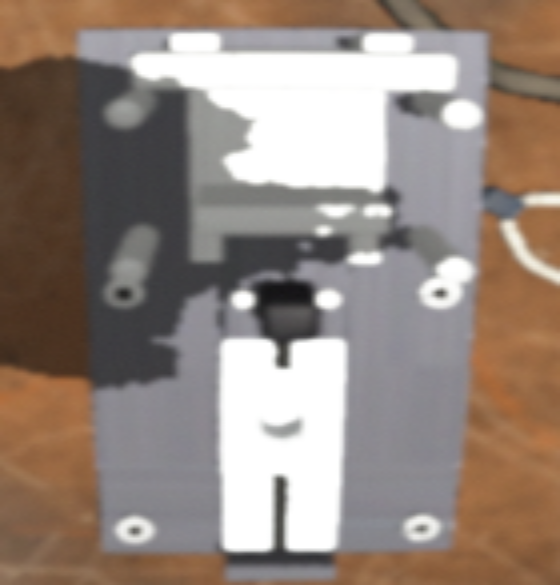

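Run:
```python
from h import *
p,d,pp,R=save('w2')
go(*jig(0,-.049),.06,YAW)
f=np.load('w1.npz'); 
for pq,RR in [((.596,.0568,.2307),f['R']),(f['pp'],f['R'])]:
  for n,uv,z in [('posts',[(295.5,142),(380,143),(296.5,195.7),(379.5,195)],.068)]: w=wray(uv,z,np.array(pq),RR); print(inj(w).tolist(),w.mean(0),pq)
print(np.abs(f['p'].astype(int)-p).mean())
```

```text
t 2.28 pos [0.5937 0.0611 0.2305] phi 16.4 F [ 0.1  0.3 -0.4] w 1.000 q6 -0.23| turn x -0.2 deg, shift cm [17.05 -4.15  1.2 ] tilt fix [-0.   -0.08 -0.04]
[[-37.4, 28.4], [46.5, 27.5], [-37.7, -26.5], [47.8, -26.1]] [0.60706163 0.07396215 0.068     ] (0.596, 0.0568, 0.2307)
[[-38.1, 31.3], [45.8, 30.4], [-38.3, -23.6], [47.1, -23.2]] [0.60561334 0.07655194 0.068     ] [0.59456658 0.05936614 0.23055072]
6.931627604166667
```

Request:
carry_out(offset=[[0, -4.1, 1.2], [2.5, 0, 0], [2.5, 0, 0], [2.5, 0, 0], [2.5, 0, 0]], delta_rot=[[0, 0, 0], [0, 0, 0], [0, 0, 0], [0, 0, 0], [0, 0, 0]], fingers=-0.06, newtons=30)

```text
time: 2.7
tool_pos: [0.6156, 0.029, 0.1302]
tcp_rot: [-0.228, 1.559, 0.229]
wrist_force: [0.1, 0.1, -1.2]
width: 0.473
```

Request:
carry_out(offset=[[2.5, 0, 0], [2.0, 0, 0], [0, 0, 0], [0, 0, 0], [0, 0, 0]], delta_rot=[[0, 0, 0], [0, 0, 0], [0, 0, 0], [0, 0, 0], [0, 0, 0]])

```text
time: 3.12
tool_pos: [0.6168, 0.0284, 0.0875]
tcp_rot: [-0.228, 1.557, 0.228]
wrist_force: [-0.7, -0.3, 0.9]
width: 0.472
```

Run:
```python
from h import *
go(*jig(0,-.049),.041,YAW)
p,d,pp,R=save('w3'); cv2.imwrite('pics/w3c.png',cv2.resize(p[100:400,180:500,::-1],None,fx=2.4,fy=1.9))
```

```text
t 3.12 pos [0.6168 0.0284 0.0875] phi 16.6 F [-0.7 -0.3  0.9] w 0.472 q6 -0.29| turn x 0.0 deg, shift cm [ 4.65 -0.34 -0.12] tilt fix [-0.    0.08  0.01]
```

View pics/w3c.png

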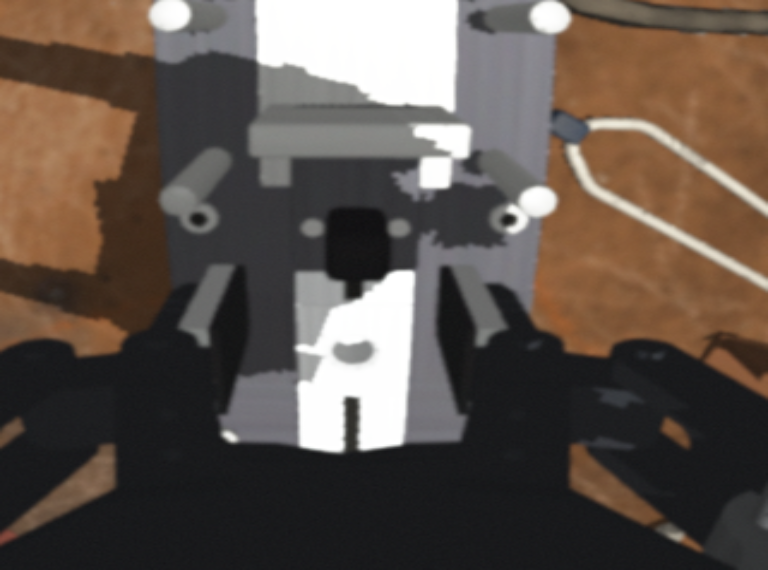

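Run:
```python
from h import *
f=np.load('w3.npz'); pp,R=f['pp'],f['R']
c=lambda L:np.array(L)/[2.4,1.9]+[180,100]
w=wray(c([(170,15),(549,17),(180,200),(537,202)]),.068,pp,R); print(inj(w).tolist(),w.mean(0))
w=wray(c([(353,345)]),.022,pp,R); print('bore',inj(w),w)
w=wray(c([(330,207),(388,207),(328,282),(390,282)]),.066,pp,R); print('grip',inj(w).tolist(),w.mean(0)); print('tcp',inj(pp))
```

```text
[[-36.7, 26.7], [46.6, 26.7], [-36.6, -26.6], [46.5, -27.2]] [0.60747597 0.07314095 0.068     ]
bore [[   4.7 -102.4]] [[ 0.63644072 -0.0249655   0.022     ]]
grip [[-1.8, -29.3], [11.6, -29.2], [-2.4, -53.4], [12.7, -53.4]] [0.6193134  0.03363266 0.066     ]
tcp [[  1.1 -45.6]]
```

Request:
carry_out(offset=[[1.0, -0.3, 0.4], [1.5, 0, 0], [1.2, 0, 0], [0.8, 0, 0], [0, 0, 0]], delta_rot=[[0, 0, 0], [0, 0, 0], [0, 0, 0], [0, 0, 0], [0, 0, 0]])

```text
time: 3.58
tool_pos: [0.6192, 0.0256, 0.0389]
tcp_rot: [-0.227, 1.563, 0.228]
wrist_force: [0.0, -0.1, -0.5]
width: 0.467
```

Request:
carry_out(offset=[[0, 0, 0], [0, 0, 0], [0, 0, 0], [0, 0, 0], [0, 0, 0]], delta_rot=[[0, 0, 0], [0, 0, 0], [0, 0, 0], [0, 0, 0], [0, 0, 0]], fingers=-1, newtons=30)

```text
time: 4.0
tool_pos: [0.6215, 0.0257, 0.0418]
tcp_rot: [-0.227, 1.558, 0.227]
wrist_force: [1.1, 0.3, -1.5]
width: 0.179
```

Request:
carry_out(offset=[[0, 0, 0], [0, 0, 0], [0, 0, 0], [0, 0, 0], [0, 0, 0]], delta_rot=[[0, 0, 0], [0, 0, 0], [0, 0, 0], [0, 0, 0], [0, 0, 0]])

```text
time: 4.42
tool_pos: [0.6215, 0.0257, 0.0418]
tcp_rot: [-0.227, 1.558, 0.227]
wrist_force: [1.0, -0.7, 1.2]
width: 0.178
```

```bash
sed -i 's/^BAY=.*/BAY=np.array([.6075,.0731]); YAW=16.6/' h.py
python3 - <<'E'
from h import *
go(*jig(0,-.137),.041,YAW); print(inj(pose()[1]))
E
```

```text
t 4.42 pos [0.6215 0.0257 0.0418] phi 16.6 F [ 1.  -0.7  1.2] w 0.178 q6 -0.29| turn x -0.0 deg, shift cm [ 0.08 -8.76  0.01] tilt fix [0.   0.06 0.02]
[[ -0.1 -49.4]]
```

Request:
carry_out(offset=[[0, -1.8, 0], [0, -1.8, 0], [0, -1.8, 0], [0, -1.8, 0], [0, -1.6, 0]], delta_rot=[[0, 0, 0], [0, 0, 0], [0, 0, 0], [0, 0, 0], [0, 0, 0]])

```text
time: 4.83
tool_pos: [0.6464, -0.0587, 0.0418]
tcp_rot: [-0.226, 1.559, 0.228]
wrist_force: [-0.4, 3.0, 3.1]
width: 0.177
```

Request:
carry_out(offset=[[0, -0.1, 0], [0, -0.1, 0], [0, -0.1, 0], [0, 0, 0], [0, 0, 0]], delta_rot=[[0, 0, 0], [0, 0, 0], [0, 0, 0], [0, 0, 0], [0, 0, 0]])

```text
time: 5.25
tool_pos: [0.6472, -0.0614, 0.0418]
tcp_rot: [-0.228, 1.558, 0.227]
wrist_force: [-0.1, -1.9, 5.4]
width: 0.18
```

Run:
```python
from h import *
go(*jig(0,-.137),.041,YAW); s,p,R=pose(); print(inj(p),R.T@np.array(s['wrist_force']))
```

```text
t 5.25 pos [ 0.6472 -0.0614  0.0418] phi 16.6 F [-0.1 -1.9  5.4] w 0.180 q6 -0.42| turn x 0.0 deg, shift cm [0.08 0.32 0.03] tilt fix [-0.    0.03  0.05]
[[  -0.3 -140.2]] [-5.36889286 -1.76651679 -0.60841068]
```

Request:
carry_out(offset=[[0, 0, 0], [0, 0, 0], [-2, 0, 0], [-4, 0, 0], [-4, 0, 0]], delta_rot=[[0, 0, 0], [0, 0, 0], [0, 0, 0], [0, 0, 0], [0, 0, 0]], fingers=0.0)

```text
time: 5.67
tool_pos: [0.6438, -0.0607, 0.1385]
tcp_rot: [-0.226, 1.566, 0.23]
wrist_force: [1.4, -1.1, 0.5]
width: 0.496
```

Request:
carry_out(offset=[[-4, 0, 0], [-1, 0, 0], [0, 0, 0], [0, 0, 0], [0, 0, 0]], delta_rot=[[0, 0, 0], [0, 0, 0], [0, 0, 0], [0, 0, 0], [0, 0, 0]], fingers=0.65)

```text
time: 6.08
tool_pos: [0.6453, -0.0611, 0.1886]
tcp_rot: [-0.227, 1.563, 0.228]
wrist_force: [-0.5, 0.0, -0.2]
width: 0.825
```

Run:
```python
from h import *
p,d,pp,R=save('w4'); print(inj(pp))
go(.447,.009,.19,64.7)
```

```text
[[  -2.1 -139.4]]
t 6.13 pos [ 0.645  -0.0611  0.188 ] phi 16.6 F [ 0.3  0.1 -1. ] w 0.826 q6 -0.42| turn x -48.1 deg, shift cm [-0.09 20.9  -2.13] tilt fix [ 0.   -0.28 -0.12]
```

Request:
carry_out(offset=[[0, 0, 0], [0, 0, 0], [0, 0, 0], [0, 0, 0], [0, 0, 0]], delta_rot=[[-6.9, 0, 0], [-6.9, 0, 0], [-6.9, 0, 0], [-6.9, 0, 0], [-6.9, 0, 0]])

```text
time: 6.55
tool_pos: [0.6453, -0.0612, 0.188]
tcp_rot: [-0.699, 1.459, 0.703]
wrist_force: [-0.0, 0.1, -0.0]
width: 0.824
```

Request:
carry_out(offset=[[0, 0, 0], [0, 0, 0], [0, 3.5, -0.35], [0, 3.5, -0.35], [0, 3.5, -0.35]], delta_rot=[[-6.8, 0, 0], [-6.8, 0, 0], [0, 0, 0], [0, 0, 0], [0, 0, 0]])

```text
time: 6.97
tool_pos: [0.5448, -0.0257, 0.1877]
tcp_rot: [-0.875, 1.391, 0.881]
wrist_force: [0.6, 0.3, 0.4]
width: 0.827
```

Request:
carry_out(offset=[[0, 3.5, -0.35], [0, 3.5, -0.35], [0, 3.4, -0.35], [0, 0, 0], [0, 0, 0]], delta_rot=[[0, 0, 0], [0, 0, 0], [0, 0, 0], [0, 0, 0], [0, 0, 0]])

```text
time: 7.38
tool_pos: [0.4461, 0.0094, 0.1889]
tcp_rot: [-0.877, 1.389, 0.881]
wrist_force: [0.0, 0.1, 0.9]
width: 0.823
```

```bash
cat >> h.py <<'E'
def findrect(n,guess,z=.01,half=70,smax=45,vmax=110):
    """rectify wrist picture on plane z about guess (1 px = 0.5 mm), find grey blob"""
    f=np.load(n+'.npz'); pp,R=f['pp'],f['R']; c=get_calibration('wrist'); M=c['mount']
    ax=np.arange(-half,half,.5)/1000; X,Y=np.meshgrid(guess[0]+ax,guess[1]+ax)
    W=np.stack([X,Y,np.full_like(X,z)],-1); T=(W-pp)@R; C=(T-M[:3,3])@M[:3,:3]
    rr=np.hypot(C[...,0],C[...,1]); th=np.arctan2(rr,C[...,2])*c['fx']/rr
    im=cv2.remap(f['p'],(c['cx']+th*C[...,0]).astype(np.float32),(c['cy']+th*C[...,1]).astype(np.float32),cv2.INTER_LINEAR)
    cv2.imwrite(f'pics/{n}r.png',im[:,:,::-1])
    g=cv2.cvtColor(im,cv2.COLOR_RGB2HSV); m=((g[...,1]<smax)&(g[...,2]<vmax)).astype(np.uint8)
    m=cv2.morphologyEx(m,cv2.MORPH_OPEN,np.ones((15,15))); k,l,st,ce=cv2.connectedComponentsWithStats(m)
    for i in range(1,k):
        if st[i,4]>3000:
            r=cv2.minAreaRect(np.argwhere(l==i)[:,::-1].astype(np.float32)); w,h=r[1]; a=r[2]
            if w>h: w,h,a=h,w,a+90
            print('rect centre',np.round(np.array(guess)+(np.array(r[0])-half*2)*.0005,4),'size mm',round(w/2,1),round(h/2,1),'short axis heading',round(a%180,1),'touch border',bool(st[i,0]==0 or st[i,1]==0))
E
python3 - <<'E'
from h import *
save('w5'); go(.447,.009,.19,64.7); findrect('w5',(.447,.009))
E
```

```text
t 7.43 pos [0.4479 0.0091 0.1897] phi 64.7 F [0.5 0.7 0.5] w 0.826 q6 -1.16| turn x 0.0 deg, shift cm [-0.03  0.08 -0.05] tilt fix [-0.   -0.05 -0.1 ]
rect centre [0.4469 0.007 ] size mm 52.4 67.8 short axis heading 65.0 touch border False
```

View pics/w5.png

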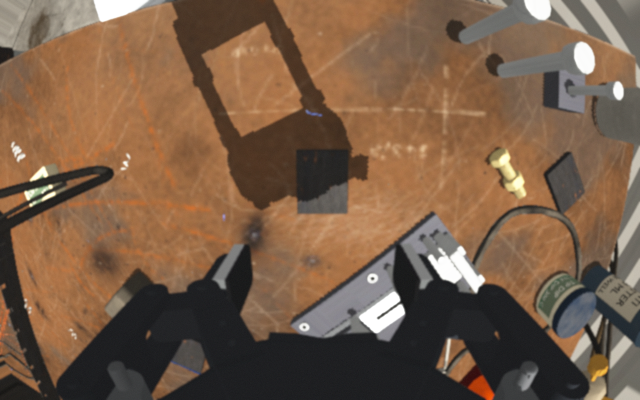

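Request:
carry_out(offset=[[3.5, 0, -0.23], [3.5, 0, 0], [3.5, 0, 0], [3.0, 0, 0], [2.0, 0, 0]], delta_rot=[[0, 0, 0], [0, 0, 0], [0, 0, 0], [0, 0, 0], [0, 0, 0]], fingers=0.65)

```text
time: 7.85
tool_pos: [0.4467, 0.0065, 0.0324]
tcp_rot: [-0.876, 1.391, 0.88]
wrist_force: [-0.3, 0.8, -0.5]
width: 0.822
```

Request:
carry_out(offset=[[1.5, 0, 0], [1.0, 0, 0], [0.5, 0, 0], [0, 0, 0], [0, 0, 0]], delta_rot=[[0, 0, 0], [0, 0, 0], [0, 0, 0], [0, 0, 0], [0, 0, 0]])

```text
time: 8.27
tool_pos: [0.4489, 0.0067, 0.0065]
tcp_rot: [-0.878, 1.386, 0.878]
wrist_force: [-0.8, 0.0, 1.2]
width: 0.826
```

Run:
```python
from h import *
go(.4469,.0070,0.000,65)
```

```text
t 8.27 pos [0.4489 0.0067 0.0065] phi 64.7 F [-0.8  0.   1.2] w 0.826 q6 -1.17| turn x -0.3 deg, shift cm [ 0.65  0.2  -0.05] tilt fix [-0.    0.    0.02]
```

Request:
carry_out(offset=[[0.4, 0.15, 0], [0.25, 0, 0], [0, 0, 0], [0, 0, 0], [0, 0, 0]], delta_rot=[[0, 0, 0], [0, 0, 0], [0, 0, 0], [0, 0, 0], [0, 0, 0]])

```text
time: 8.68
tool_pos: [0.447, 0.0075, 0.0002]
tcp_rot: [-0.878, 1.386, 0.877]
wrist_force: [0.7, -0.3, 0.1]
width: 0.826
```

Request:
carry_out(offset=[[0, 0, 0], [0, 0, 0], [0, 0, 0], [0, 0, 0], [0, 0, 0]], delta_rot=[[0, 0, 0], [0, 0, 0], [0, 0, 0], [0, 0, 0], [0, 0, 0]], fingers=-1, newtons=60)

```text
time: 9.1
tool_pos: [0.4471, 0.0077, 0.0007]
tcp_rot: [-0.878, 1.386, 0.878]
wrist_force: [-0.8, 0.4, 7.3]
width: 0.619
```

Request:
carry_out(offset=[[0, 0, 0], [-0.5, 0, 0], [-1, 0, 0], [-1.5, 0, 0], [0, 0, 0]], delta_rot=[[0, 0, 0], [0, 0, 0], [0, 0, 0], [0, 0, 0], [0, 0, 0]])

```text
time: 9.52
tool_pos: [0.4486, 0.0074, 0.0322]
tcp_rot: [-0.88, 1.383, 0.876]
wrist_force: [1.5, 0.7, -2.4]
width: 0.615
```

Run:
```python
from h import *
go(*jig(0,-.005),0.16,16.6)
```

```text
t 9.52 pos [0.4486 0.0074 0.0322] phi 64.7 F [ 1.5  0.7 -2.4] w 0.615 q6 -1.17| turn x 48.1 deg, shift cm [-12.71   1.24  17.15] tilt fix [0.   0.09 0.22]
```

Request:
carry_out(offset=[[-3.2, 0, 0], [-3.2, 0, 0], [-3.2, 0, 0], [-3.1, 0, 0], [0, 0, 0]], delta_rot=[[0, 0, 0], [0, 0, 0], [0, 0, 0], [0, 0, 0], [6.9, 0, 0]])

```text
time: 9.93
tool_pos: [0.4514, 0.0073, 0.1637]
tcp_rot: [-0.789, 1.414, 0.779]
wrist_force: [2.3, -0.4, -2.6]
width: 0.615
```

Request:
carry_out(offset=[[0, 0, 0], [0, 0, 0], [0, 0, 0], [0, 0, 0], [0, 0, 0]], delta_rot=[[6.9, 0, 0], [6.9, 0, 0], [6.9, 0, 0], [6.9, 0, 0], [6.8, 0, 0]])

```text
time: 10.35
tool_pos: [0.4462, 0.0075, 0.1562]
tcp_rot: [-0.315, 1.548, 0.316]
wrist_force: [-0.1, 0.2, -2.7]
width: 0.617
```

Request:
carry_out(offset=[[0, 0, 0], [0, 0, 3.0], [0, 0, 3.0], [0, 0.6, 3.0], [0, 0.6, 3.0]], delta_rot=[[6.8, 0, 0], [0, 0, 0], [0, 0, 0], [0, 0, 0], [0, 0, 0]])

```text
time: 10.77
tool_pos: [0.559, 0.0535, 0.1561]
tcp_rot: [-0.227, 1.56, 0.227]
wrist_force: [-0.3, 0.2, -3.4]
width: 0.617
```

Request:
carry_out(offset=[[0, 0, 3.0], [0, 0, 2.1], [0, 0, 0], [0, 0, 0], [0, 0, 0]], delta_rot=[[0, 0, 0], [0, 0, 0], [0, 0, 0], [0, 0, 0], [0, 0, 0]])

```text
time: 11.18
tool_pos: [0.606, 0.0676, 0.1557]
tcp_rot: [-0.227, 1.561, 0.227]
wrist_force: [0.6, 0.9, -3.1]
width: 0.618
```

Run:
```python
from h import *
s,p,d=0,0,0; save('w6'); go(*jig(0,-.005),0.16,16.6)
```

```text
t 11.23 pos [0.6057 0.0675 0.1558] phi 16.6 F [ 0.7 -0.2 -2.5] w 0.616 q6 -0.22| turn x -0.0 deg, shift cm [-0.42 -0.01  0.33] tilt fix [ 0.   -0.13 -0.02]
```

View pics/w6.png

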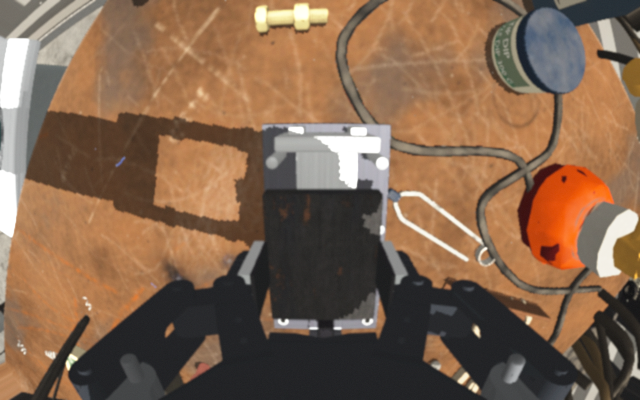

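Run:
```python
from h import *
f=np.load('w6.npz'); pp,R=f['pp'],f['R']
for z in (.0,.01): print(z,[( (w-pp)@R*1000).round(1).tolist() for w in wray([(325,191),(325,320),(264,250),(386,250)],pp[2]+z,pp,R)])
```

```text
0.0 [[0.0, 32.1, 1.0], [-0.0, -43.6, 1.3], [0.1, 0.9, -30.2], [-0.1, 0.9, 32.5]]
0.01 [[-10.0, 34.6, 0.9], [-10.0, -35.7, 1.1], [-9.9, 5.6, -28.1], [-10.1, 5.7, 30.2]]
```

Request:
carry_out(offset=[[2.0, 0, 0.32], [3.0, 0, 0], [2.5, 0, 0], [1.5, 0, 0], [1.0, 0, 0]], delta_rot=[[0, 0, 0], [0, 0, 0], [0, 0, 0], [0, 0, 0], [0, 0, 0]])

```text
time: 11.65
tool_pos: [0.6071, 0.0681, 0.0541]
tcp_rot: [-0.227, 1.564, 0.227]
wrist_force: [-0.4, 0.8, -2.4]
width: 0.618
```

Request:
carry_out(offset=[[0.8, 0, 0], [0, 0, 0], [0, 0, 0], [0, 0, 0], [0, 0, 0]], delta_rot=[[0, 0, 0], [0, 0, 0], [0, 0, 0], [0, 0, 0], [0, 0, 0]])

```text
time: 12.07
tool_pos: [0.6115, 0.0688, 0.0505]
tcp_rot: [-0.227, 1.556, 0.227]
wrist_force: [0.6, -0.8, -3.1]
width: 0.618
```

Run:
```python
from h import *
go(*jig(0,-.005),0.024,16.6)
```

```text
t 12.07 pos [0.6115 0.0688 0.0505] phi 16.6 F [ 0.6 -0.8 -3.1] w 0.618 q6 -0.22| turn x -0.0 deg, shift cm [ 2.65  0.03 -0.27] tilt fix [-0.    0.16  0.04]
```

Request:
carry_out(offset=[[0.8, 0, -0.25], [0.8, 0, 0], [0.5, 0, 0], [0, 0, 0], [0, 0, 0]], delta_rot=[[0, 0, 0], [0, 0, 0], [0, 0, 0], [0, 0, 0], [0, 0, 0]])

```text
time: 12.48
tool_pos: [0.6069, 0.0679, 0.0267]
tcp_rot: [-0.227, 1.561, 0.227]
wrist_force: [0.1, -0.5, -4.0]
width: 0.618
```

Run:
```python
from h import *
go(*jig(0,-.005),0.024,16.6)
```

```text
t 12.48 pos [0.6069 0.0679 0.0267] phi 16.6 F [ 0.1 -0.5 -4. ] w 0.618 q6 -0.22| turn x -0.0 deg, shift cm [ 0.27 -0.02  0.2 ] tilt fix [-0.   -0.12 -0.03]
```

Request:
carry_out(offset=[[0, 0, 0], [0, 0, 0], [0, 0, 0], [0, 0, 0], [0, 0, 0]], delta_rot=[[0, 0, 0], [0, 0, 0], [0, 0, 0], [0, 0, 0], [0, 0, 0]])

```text
time: 12.9
tool_pos: [0.6081, 0.068, 0.0281]
tcp_rot: [-0.227, 1.558, 0.227]
wrist_force: [-0.6, -0.0, -3.5]
width: 0.616
```

Run:
```python
from h import *
go(*jig(0,-.005),0.024,16.6)
```

```text
t 12.90 pos [0.6081 0.068  0.0281] phi 16.6 F [-0.6 -0.  -3.5] w 0.616 q6 -0.22| turn x -0.0 deg, shift cm [0.41 0.   0.09] tilt fix [0.   0.03 0.01]
```

Request:
carry_out(offset=[[0.3, 0, 0.08], [0.1, 0, 0], [0.1, 0, 0], [0, 0, 0], [0, 0, 0]], delta_rot=[[0, 0, 0], [0, 0, 0], [0, 0, 0], [0, 0, 0], [0, 0, 0]])

```text
time: 13.32
tool_pos: [0.6085, 0.0682, 0.0229]
tcp_rot: [-0.227, 1.559, 0.227]
wrist_force: [-1.1, -0.2, -0.8]
width: 0.613
```

Request:
carry_out(offset=[[0, 0, 0], [0, 0, 0], [0, 0, 0], [0, 0, 0], [0, 0, 0]], delta_rot=[[0, 0, 0], [0, 0, 0], [0, 0, 0], [0, 0, 0], [0, 0, 0]])

```text
time: 13.73
tool_pos: [0.6085, 0.0683, 0.0229]
tcp_rot: [-0.227, 1.559, 0.227]
wrist_force: [-2.0, 0.4, -0.3]
width: 0.613
```

Run:
```python
from h import *
go(*jig(0,-.005),0.024,16.6)
```

```text
t 13.73 pos [0.6085 0.0683 0.0229] phi 16.6 F [-2.   0.4 -0.3] w 0.613 q6 -0.22| turn x -0.0 deg, shift cm [-0.11 -0.01  0.04] tilt fix [ 0.   -0.01 -0.  ]
```

Request:
carry_out(offset=[[0, 0, 0], [0, 0, 0], [0, 0, 0], [-1, 0, 0], [-2.5, 0, 0]], delta_rot=[[0, 0, 0], [0, 0, 0], [0, 0, 0], [0, 0, 0], [0, 0, 0]], fingers=0.42)

```text
time: 14.15
tool_pos: [0.6054, 0.068, 0.0549]
tcp_rot: [-0.227, 1.566, 0.228]
wrist_force: [-0.3, 0.6, -0.7]
width: 0.71
```

Request:
carry_out(offset=[[-3.5, 0, 0], [-3.5, 0, 0], [-3.5, 0, 0], [-3.0, 0, 0], [0, 0, 0]], delta_rot=[[0, 0, 0], [0, 0, 0], [0, 0, 0], [0, 0, 0], [0, 0, 0]])

```text
time: 14.57
tool_pos: [0.6138, 0.0686, 0.2028]
tcp_rot: [-0.228, 1.544, 0.226]
wrist_force: [1.1, 0.5, 0.8]
width: 0.712
```

Request:
carry_out(offset=[[0, 0, 0], [0, 0, 0], [0, 0, 0], [0, 0, 0], [0, 0, 0]], delta_rot=[[0, 0, 0], [0, 0, 0], [0, 0, 0], [0, 0, 0], [0, 0, 0]], fingers=0.65)

```text
time: 14.98
tool_pos: [0.6075, 0.0681, 0.1909]
tcp_rot: [-0.227, 1.562, 0.227]
wrist_force: [-0.1, -0.1, 0.7]
width: 0.821
```

Run:
```python
from h import *
p,d,pp,R=save('w7'); findrect('w7',BAY,z=.032,half=60); cv2.imwrite('pics/w7c.png',cv2.resize(p[60:300,200:450,::-1],None,fx=2.4,fy=2.4))
go(.585,.306,.19,0); go(.585,.306,.19,-76)
# top-camera refresh of other plates
q,d=read_camera('top'); np.savez('top1.npz',p=q,d=d); 
f=np.load('top0.npz')['p']
for w in [(205,180,234,212),(395,178,432,216)]: print(np.abs(f[w[1]:w[3],w[0]:w[2]].astype(int)-q[w[1]:w[3],w[0]:w[2]]).mean())
```

```text
rect centre [0.6036 0.0575] size mm 87.0 99.0 short axis heading 102.6 touch border True
t 15.03 pos [0.6077 0.0681 0.1911] phi 16.6 F [-0.2  0.2  0.7] w 0.828 q6 -0.22| turn x 16.6 deg, shift cm [ 0.12 23.79 -2.27] tilt fix [-0.   -0.15 -0.04]
t 15.03 pos [0.6077 0.0681 0.1911] phi 16.6 F [-0.2  0.2  0.7] w 0.828 q6 -0.22| turn x -87.4 deg, shift cm [ 0.12 -3.55 23.63] tilt fix [-0.   -0.15 -0.04]
1.2510775862068966
1.2124229492650545
```

View pics/w7c.png

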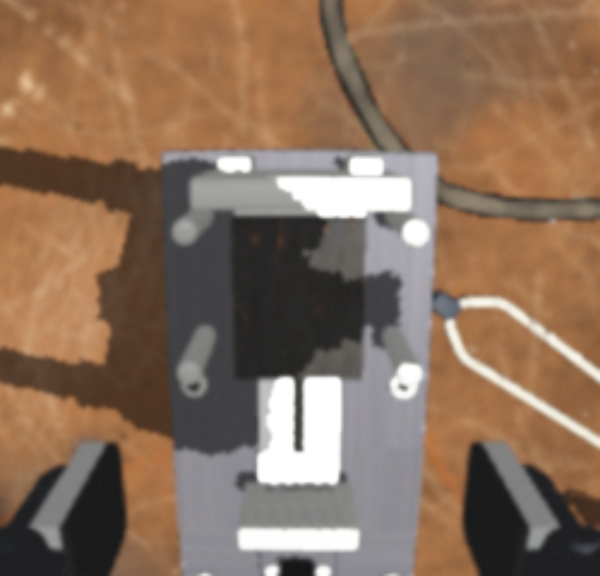

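Request:
carry_out(offset=[[0, 0, 0], [0, 0, 0], [0, 0, 0], [0, 0, 0], [0, 0, 0]], delta_rot=[[-7, 0, 0], [-7, 0, 0], [-7, 0, 0], [-7, 0, 0], [-7, 0, 0]])

```text
time: 15.5
tool_pos: [0.6084, 0.0682, 0.1922]
tcp_rot: [-0.707, 1.453, 0.708]
wrist_force: [-0.1, -0.3, 0.6]
width: 0.822
```

Request:
carry_out(offset=[[0, 0, 0], [0, 0, 0], [0, 0, 0], [0, 0, 0], [0, 0, 0]], delta_rot=[[-7, 0, 0], [-7, 0, 0], [-7, 0, 0], [-7, 0, 0], [-7, 0, 0]])

```text
time: 15.92
tool_pos: [0.6084, 0.0682, 0.1922]
tcp_rot: [-1.169, 1.235, 1.17]
wrist_force: [-0.3, -0.5, -1.0]
width: 0.826
```

Request:
carry_out(offset=[[0, 0, 0], [0, 0, 0], [0, -0.3, 3.2], [0, -0.3, 3.2], [0, -0.3, 3.2]], delta_rot=[[-7, 0, 0], [-7, 0, 0], [0, 0, 0], [0, 0, 0], [0, 0, 0]])

```text
time: 16.33
tool_pos: [0.5996, 0.1647, 0.1923]
tcp_rot: [-1.342, 1.118, 1.343]
wrist_force: [-0.0, -0.1, -0.3]
width: 0.822
```

Request:
carry_out(offset=[[0, -0.3, 3.2], [0, -0.3, 3.2], [0, -0.3, 3.2], [0, -0.3, 3.2], [0, -0.2, 1.4]], delta_rot=[[0, 0, 0], [0, 0, 0], [0, 0, 0], [0, 0, 0], [0, 0, 0]])

```text
time: 16.75
tool_pos: [0.5865, 0.3101, 0.1922]
tcp_rot: [-1.344, 1.114, 1.347]
wrist_force: [-0.1, -0.8, -0.3]
width: 0.825
```

Request:
carry_out(offset=[[0, 0, 0], [0, 0, 0], [0, 0, 0], [0, 0, 0], [0, 0, 0]], delta_rot=[[0, 0, 0], [0, 0, 0], [0, 0, 0], [0, 0, 0], [0, 0, 0]])

```text
time: 17.17
tool_pos: [0.5878, 0.3049, 0.1927]
tcp_rot: [-1.343, 1.117, 1.343]
wrist_force: [0.5, 0.2, 0.7]
width: 0.828
```

Run:
```python
from h import *
save('w8'); findrect('w8',(.585,.306)); go(.585,.306,.1,101)
f=np.load('w7.npz'); c=np.array([(233,213),(366,213),(233,380),(366,380)])/2.4+[200,60]
print('plate on pad',inj(wray(c,.032,f['pp'],f['R'])).tolist())
```

```text
rect centre [0.5851 0.3083] size mm 53.2 69.0 short axis heading 102.8 touch border False
t 17.22 pos [0.5878 0.305  0.1928] phi 100.5 F [-0.4 -0.6  0.2] w 0.825 q6 -1.31| turn x -0.5 deg, shift cm [9.28 0.26 0.15] tilt fix [ 0.   -0.01 -0.  ]
plate on pad [[-27.9, 31.3], [26.3, 31.4], [-29.3, -40.5], [28.0, -40.4]]
```

Request:
carry_out(offset=[[0, 0, 0], [3.5, 0.19, 0.38], [3.5, 0, 0], [3.5, 0, 0], [3.0, 0, 0]], delta_rot=[[-2.3, 0, 0], [0, 0, 0], [0, 0, 0], [0, 0, 0], [0, 0, 0]])

```text
time: 17.63
tool_pos: [0.5844, 0.3085, 0.056]
tcp_rot: [-1.372, 1.095, 1.372]
wrist_force: [0.0, -0.8, 0.1]
width: 0.828
```

Request:
carry_out(offset=[[2.0, 0, 0], [1.5, 0, 0], [0.5, 0, 0], [0, 0, 0], [0, 0, 0]], delta_rot=[[0, 0, 0], [0, 0, 0], [0, 0, 0], [0, 0, 0], [0, 0, 0]])

```text
time: 18.05
tool_pos: [0.5859, 0.3099, 0.019]
tcp_rot: [-1.373, 1.093, 1.372]
wrist_force: [0.4, 0.3, 0.7]
width: 0.828
```

Request:
carry_out(offset=[[0, 0, 0], [0, 0, 0], [0, 0, 0], [0, 0, 0], [0, 0, 0]], delta_rot=[[0, 0, 0], [0, 0, 0], [0, 0, 0], [0, 0, 0], [0, 0, 0]])

```text
time: 18.47
tool_pos: [0.5851, 0.3099, 0.0185]
tcp_rot: [-1.373, 1.093, 1.372]
wrist_force: [-0.7, 0.4, -1.0]
width: 0.823
```

Run:
```python
from h import *
go(.5851,.3083,.003,102.8)
```

```text
t 18.47 pos [0.5851 0.3099 0.0185] phi 102.9 F [-0.7  0.4 -1. ] w 0.823 q6 -1.35| turn x 0.1 deg, shift cm [ 1.55  0.04 -0.16] tilt fix [-0.    0.01  0.06]
```

Request:
carry_out(offset=[[0.8, 0, -0.15], [0.5, 0, 0], [0.3, 0, 0], [0, 0, 0], [0, 0, 0]], delta_rot=[[0, 0, 0], [0, 0, 0], [0, 0, 0], [0, 0, 0], [0, 0, 0]])

```text
time: 18.88
tool_pos: [0.5845, 0.3079, 0.0009]
tcp_rot: [-1.373, 1.096, 1.374]
wrist_force: [0.4, 0.2, 0.3]
width: 0.823
```

Request:
carry_out(offset=[[0, 0, 0], [0, 0, 0], [0, 0, 0], [0, 0, 0], [0, 0, 0]], delta_rot=[[0, 0, 0], [0, 0, 0], [0, 0, 0], [0, 0, 0], [0, 0, 0]], fingers=-1, newtons=60)

```text
time: 19.3
tool_pos: [0.5857, 0.3086, 0.0025]
tcp_rot: [-1.373, 1.093, 1.372]
wrist_force: [-0.3, 0.5, 3.8]
width: 0.613
```

Request:
carry_out(offset=[[0, 0, 0], [-0.5, 0, 0], [-1.5, 0, 0], [-2.5, 0, 0], [-3, 0, 0]], delta_rot=[[0, 0, 0], [0, 0, 0], [0, 0, 0], [0, 0, 0], [0, 0, 0]])

```text
time: 19.72
tool_pos: [0.5826, 0.3069, 0.0751]
tcp_rot: [-1.372, 1.101, 1.377]
wrist_force: [1.2, 0.2, -2.2]
width: 0.612
```

Request:
carry_out(offset=[[-3, 0, 0], [-3, 0, 0], [-2, 0, 0], [0, 0, 0], [0, 0, 0]], delta_rot=[[0, 0, 0], [0, 0, 0], [0, 0, 0], [0, 0, 0], [0, 0, 0]])

```text
time: 20.13
tool_pos: [0.5859, 0.3085, 0.1586]
tcp_rot: [-1.374, 1.091, 1.371]
wrist_force: [-0.4, -0.4, -3.6]
width: 0.612
```

Run:
```python
from h import *
go(*jig(0,-.005),0.16,16.6)
```

```text
t 20.13 pos [0.5859 0.3085 0.1586] phi 102.9 F [-0.4 -0.4 -3.6] w 0.612 q6 -1.35| turn x 86.3 deg, shift cm [ -0.16 -23.68  -4.66] tilt fix [-0.    0.04  0.19]
```

Request:
carry_out(offset=[[0, 0, 0], [0, 0, 0], [0, 0, 0], [0, 0, 0], [0, 0, 0]], delta_rot=[[7.1, 0, 0], [7.1, 0, 0], [7.1, 0, 0], [7.1, 0, 0], [7.1, 0, 0]])

```text
time: 20.55
tool_pos: [0.583, 0.3071, 0.153]
tcp_rot: [-0.909, 1.379, 0.91]
wrist_force: [-0.2, -0.5, -1.2]
width: 0.613
```

Request:
carry_out(offset=[[0, 0, 0], [0, 0, 0], [0, 0, 0], [0, 0, 0], [0, 0, 0]], delta_rot=[[7.1, 0, 0], [7.1, 0, 0], [7.1, 0, 0], [7.1, 0, 0], [7.1, 0, 0]])

```text
time: 20.97
tool_pos: [0.583, 0.3071, 0.1529]
tcp_rot: [-0.433, 1.534, 0.431]
wrist_force: [-0.0, -0.1, -1.3]
width: 0.616
```

Request:
carry_out(offset=[[0, 0, 0], [0, 0, 0], [0, 0, 0], [0, -3.3, -0.66], [0, -3.4, -0.66]], delta_rot=[[7.1, 0, 0], [7.1, 0, 0], [1.1, 0, 0], [0, 0, 0], [0, 0, 0]])

```text
time: 21.38
tool_pos: [0.5899, 0.2407, 0.1542]
tcp_rot: [-0.233, 1.562, 0.232]
wrist_force: [1.0, -0.5, -2.2]
width: 0.614
```

Request:
carry_out(offset=[[0, -3.4, -0.66], [0, -3.4, -0.66], [0, -3.4, -0.66], [0, -3.4, -0.66], [0, -3.4, -0.66]], delta_rot=[[0, 0, 0], [0, 0, 0], [0, 0, 0], [0, 0, 0], [0, 0, 0]])

```text
time: 21.8
tool_pos: [0.6068, 0.0662, 0.1545]
tcp_rot: [-0.23, 1.562, 0.23]
wrist_force: [1.4, -0.3, -1.8]
width: 0.61
```

Request:
carry_out(offset=[[0, 0, 0], [0, 0, 0], [0, 0, 0], [0, 0, 0], [0, 0, 0]], delta_rot=[[0, 0, 0], [0, 0, 0], [0, 0, 0], [0, 0, 0], [0, 0, 0]])

```text
time: 22.22
tool_pos: [0.608, 0.0692, 0.1562]
tcp_rot: [-0.229, 1.56, 0.229]
wrist_force: [0.3, -0.1, -2.1]
width: 0.612
```

Run:
```python
from h import *
p,d,pp,R=save('w9'); go(*jig(0,-.005),0.06,16.6)
g=p[:,325].astype(int).max(1); 
for r in range(170,340,2): print(r,g[r],end='; ')
```

```text
t 22.27 pos [0.6081 0.0692 0.1564] phi 16.7 F [ 0.1 -0.9 -2.3] w 0.613 q6 -0.22| turn x 0.1 deg, shift cm [ 9.64 -0.11  0.06] tilt fix [-0.   -0.04 -0.02]
170 50; 172 49; 174 52; 176 51; 178 48; 180 47; 182 48; 184 49; 186 47; 188 47; 190 43; 192 38; 194 42; 196 46; 198 45; 200 47; 202 44; 204 46; 206 45; 208 45; 210 45; 212 47; 214 45; 216 44; 218 45; 220 45; 222 46; 224 44; 226 44; 228 47; 230 47; 232 46; 234 44; 236 47; 238 47; 240 47; 242 48; 244 49; 246 49; 248 46; 250 49; 252 49; 254 48; 256 47; 258 50; 260 50; 262 52; 264 50; 266 49; 268 48; 270 46; 272 48; 274 46; 276 46; 278 41; 280 41; 282 44; 284 45; 286 47; 288 44; 290 44; 292 45; 294 44; 296 43; 298 42; 300 41; 302 40; 304 41; 306 41; 308 44; 310 45; 312 46; 314 47; 316 47; 318 42; 320 29; 322 33; 324 28; 326 32; 328 44; 330 57; 332 64; 334 62; 336 58; 338 43;
```

Request:
carry_out(offset=[[2.5, -0.1, 0.06], [3.0, 0, 0], [2.5, 0, 0], [1.5, 0, 0], [1.0, 0, 0]], delta_rot=[[0, 0, 0], [0, 0, 0], [0, 0, 0], [0, 0, 0], [0, 0, 0]])

```text
time: 22.68
tool_pos: [0.6074, 0.0681, 0.049]
tcp_rot: [-0.229, 1.563, 0.229]
wrist_force: [0.4, -0.6, -1.8]
width: 0.616
```

Request:
carry_out(offset=[[0, 0, 0], [0, 0, 0], [0, 0, 0], [0, 0, 0], [0, 0, 0]], delta_rot=[[0, 0, 0], [0, 0, 0], [0, 0, 0], [0, 0, 0], [0, 0, 0]])

```text
time: 23.1
tool_pos: [0.6107, 0.0672, 0.0535]
tcp_rot: [-0.227, 1.556, 0.227]
wrist_force: [0.0, -0.7, -1.9]
width: 0.61
```

Run:
```python
from h import *
go(*jig(0,-.005),0.0345,16.6)
```

```text
t 23.10 pos [0.6107 0.0672 0.0535] phi 16.6 F [ 0.  -0.7 -1.9] w 0.610 q6 -0.22| turn x -0.0 deg, shift cm [ 1.9   0.15 -0.15] tilt fix [0.   0.17 0.04]
```

Request:
carry_out(offset=[[0.8, 0.13, -0.15], [0.5, 0, 0], [0.3, 0, 0], [0.2, 0, 0], [0, 0, 0]], delta_rot=[[0, 0, 0], [0, 0, 0], [0, 0, 0], [0, 0, 0], [0, 0, 0]])

```text
time: 23.52
tool_pos: [0.6067, 0.0679, 0.0345]
tcp_rot: [-0.227, 1.561, 0.227]
wrist_force: [-5.3, -0.2, 7.4]
width: 0.612
```

Request:
carry_out(offset=[[0, 0, 0], [0, 0, 0], [0, 0, 0], [0, 0, 0], [0, 0, 0]], delta_rot=[[0, 0, 0], [0, 0, 0], [0, 0, 0], [0, 0, 0], [0, 0, 0]])

```text
time: 23.93
tool_pos: [0.6067, 0.0679, 0.0345]
tcp_rot: [-0.227, 1.561, 0.227]
wrist_force: [-5.2, -0.5, 6.1]
width: 0.611
```

Run:
```python
from h import *
go(*jig(0,-.005),0.0345,16.6)
```

```text
t 23.93 pos [0.6067 0.0679 0.0345] phi 16.6 F [-5.2 -0.5  6.1] w 0.611 q6 -0.22| turn x -0.0 deg, shift cm [ 0.   -0.02  0.22] tilt fix [ 0.   -0.1  -0.03]
```

Request:
carry_out(offset=[[-0.2, 0, 0.1], [0, 0, 0.1], [0.1, 0, 0], [0, 0, 0], [0, 0, 0]], delta_rot=[[0, 0, 0], [0, 0, 0], [0, 0, 0], [0, 0, 0], [0, 0, 0]])

```text
time: 24.35
tool_pos: [0.6097, 0.0685, 0.0346]
tcp_rot: [-0.227, 1.559, 0.227]
wrist_force: [0.4, 0.4, -1.6]
width: 0.611
```

Request:
carry_out(offset=[[0, 0, 0], [0, 0, 0], [0, 0, 0], [0, 0, 0], [0, 0, 0]], delta_rot=[[0, 0, 0], [0, 0, 0], [0, 0, 0], [0, 0, 0], [0, 0, 0]])

```text
time: 24.77
tool_pos: [0.6093, 0.0685, 0.0346]
tcp_rot: [-0.227, 1.559, 0.227]
wrist_force: [0.7, -0.1, -1.7]
width: 0.617
```

Run:
```python
from h import *
go(*jig(0,-.005),0.0345,16.6)
```

```text
t 24.77 pos [0.6093 0.0685 0.0346] phi 16.6 F [ 0.7 -0.1 -1.7] w 0.617 q6 -0.22| turn x -0.0 deg, shift cm [ 0.01 -0.   -0.04] tilt fix [ 0.   -0.02 -0.  ]
```

Good; release and rise, then go to the third blank.

Request:
carry_out(offset=[[0.05, 0, 0], [0, 0, 0], [0, 0, 0], [0, 0, 0], [-1, 0, 0]], delta_rot=[[0, 0, 0], [0, 0, 0], [0, 0, 0], [0, 0, 0], [0, 0, 0]], fingers=0.42)

```text
time: 25.18
tool_pos: [0.6077, 0.0684, 0.0426]
tcp_rot: [-0.227, 1.563, 0.228]
wrist_force: [-0.9, -0.1, -0.6]
width: 0.71
```

Request:
carry_out(offset=[[-2.5, 0, 0], [-3.5, 0, 0], [-3.5, 0, 0], [-3.5, 0, 0], [-2, 0, 0]], delta_rot=[[0, 0, 0], [0, 0, 0], [0, 0, 0], [0, 0, 0], [0, 0, 0]])

```text
time: 25.6
tool_pos: [0.6116, 0.0686, 0.2003]
tcp_rot: [-0.227, 1.552, 0.227]
wrist_force: [0.4, 0.6, 0.2]
width: 0.711
```

Request:
carry_out(offset=[[0, 0, 0], [0, 0, 0], [0, 0, 0], [0, 0, 0], [0, 0, 0]], delta_rot=[[0, 0, 0], [0, 0, 0], [0, 0, 0], [0, 0, 0], [0, 0, 0]], fingers=0.65)

```text
time: 26.02
tool_pos: [0.6081, 0.0684, 0.1922]
tcp_rot: [-0.227, 1.563, 0.228]
wrist_force: [0.1, -0.2, 0.0]
width: 0.826
```

Run:
```python
from h import *
p,d,pp,R=save('w10'); cv2.imwrite('pics/w10c.png',cv2.resize(p[60:300,200:450,::-1],None,fx=2.4,fy=2.4))
q,d=read_camera('top'); f=np.load('top0.npz')['p']
w=(395,178,432,216); print(np.abs(f[w[1]:w[3],w[0]:w[2]].astype(int)-q[w[1]:w[3],w[0]:w[2]]).mean())
for a in (43,133): go(.594,-.291,.19,a)
```

```text
1.1616880037932669
t 26.12 pos [0.6085 0.0684 0.1925] phi 16.6 F [0.9 0.  0. ] w 0.827 q6 -0.22| turn x -26.4 deg, shift cm [  0.27 -25.3  -25.57] tilt fix [-0.   -0.17 -0.04]
t 26.12 pos [0.6085 0.0684 0.1925] phi 16.6 F [0.9 0.  0. ] w 0.827 q6 -0.22| turn x 63.6 deg, shift cm [  0.27 -25.57  25.3 ] tilt fix [-0.   -0.17 -0.04]
```

View pics/w10c.png

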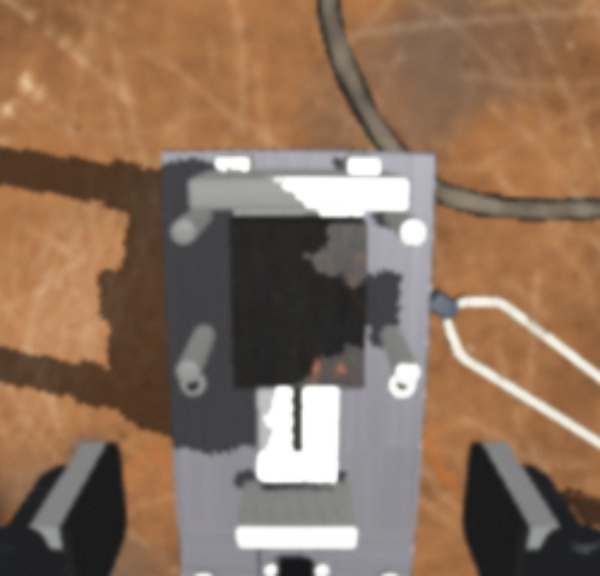

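Request:
carry_out(offset=[[0, 0, 0], [0, 0, 0], [0, 0, 0], [0, 0, 0], [0, -2.5, -2.5]], delta_rot=[[-6.6, 0, 0], [-6.6, 0, 0], [-6.6, 0, 0], [-6.6, 0, 0], [0, 0, 0]])

```text
time: 26.53
tool_pos: [0.6082, 0.0375, 0.1934]
tcp_rot: [-0.591, 1.488, 0.597]
wrist_force: [0.7, -0.3, -0.6]
width: 0.823
```

Request:
carry_out(offset=[[0, -2.5, -2.5], [0, -2.5, -2.5], [0, -2.5, -2.5], [0, -2.5, -2.5], [0, -2.5, -2.5]], delta_rot=[[0, 0, 0], [0, 0, 0], [0, 0, 0], [0, 0, 0], [0, 0, 0]])

```text
time: 26.95
tool_pos: [0.6014, -0.1449, 0.1935]
tcp_rot: [-0.586, 1.491, 0.588]
wrist_force: [1.5, -0.9, 0.5]
width: 0.824
```

Request:
carry_out(offset=[[0, -2.5, -2.5], [0, -2.5, -2.5], [0, -2.5, -2.5], [0, -2.5, -2.7], [0, -0.3, -0.4]], delta_rot=[[0, 0, 0], [0, 0, 0], [0, 0, 0], [0, 0, 0], [0, 0, 0]])

```text
time: 27.37
tool_pos: [0.5936, -0.2969, 0.1933]
tcp_rot: [-0.585, 1.493, 0.582]
wrist_force: [0.8, 0.4, -0.9]
width: 0.823
```

Request:
carry_out(offset=[[0, 0, 0], [0, 0, 0], [0, 0, 0], [0, 0, 0], [0, 0, 0]], delta_rot=[[0, 0, 0], [0, 0, 0], [0, 0, 0], [0, 0, 0], [0, 0, 0]])

```text
time: 27.78
tool_pos: [0.595, -0.2896, 0.1943]
tcp_rot: [-0.588, 1.49, 0.588]
wrist_force: [0.1, -0.6, 0.5]
width: 0.825
```

Run:
```python
from h import *
save('w11'); findrect('w11',(.594,-.291)); go(.594,-.291,.1,43)
```

```text
rect centre [ 0.5948 -0.2907] size mm 55.5 68.9 short axis heading 43.2 touch border False
t 27.83 pos [ 0.595  -0.2897  0.1944] phi 43.1 F [-0.7 -0.5  0.1] w 0.824 q6 -1.24| turn x 0.1 deg, shift cm [ 9.44 -0.02 -0.16] tilt fix [ 0.    0.01 -0.  ]
```

Request:
carry_out(offset=[[3.5, -0.06, -0.08], [3.5, 0, 0], [3.5, 0, 0], [3.0, 0, 0], [2.0, 0, 0]], delta_rot=[[0, 0, 0], [0, 0, 0], [0, 0, 0], [0, 0, 0], [0, 0, 0]])

```text
time: 28.25
tool_pos: [0.5927, -0.2901, 0.0357]
tcp_rot: [-0.585, 1.493, 0.591]
wrist_force: [-0.2, 0.4, -0.0]
width: 0.826
```

Request:
carry_out(offset=[[1.5, 0, 0], [0.5, 0, 0], [0, 0, 0], [0, 0, 0], [0, 0, 0]], delta_rot=[[0, 0, 0], [0, 0, 0], [0, 0, 0], [0, 0, 0], [0, 0, 0]])

```text
time: 28.67
tool_pos: [0.5963, -0.2929, 0.0215]
tcp_rot: [-0.589, 1.487, 0.584]
wrist_force: [-0.2, -0.5, -0.3]
width: 0.824
```

Request:
carry_out(offset=[[0, 0, 0], [0, 0, 0], [0, 0, 0], [0, 0, 0], [0, 0, 0]], delta_rot=[[0, 0, 0], [0, 0, 0], [0, 0, 0], [0, 0, 0], [0, 0, 0]])

```text
time: 29.08
tool_pos: [0.5946, -0.2922, 0.0196]
tcp_rot: [-0.587, 1.49, 0.586]
wrist_force: [1.2, -0.4, 0.4]
width: 0.829
```

Run:
```python
from h import *
go(.5948,-.2907,.003,43.2)
```

```text
t 29.08 pos [ 0.5946 -0.2922  0.0196] phi 43.0 F [ 1.2 -0.4  0.4] w 0.829 q6 -1.24| turn x -0.2 deg, shift cm [1.66 0.1  0.12] tilt fix [0.   0.01 0.02]
```

Request:
carry_out(offset=[[0.8, 0.1, 0.12], [0.5, 0, 0], [0.35, 0, 0], [0, 0, 0], [0, 0, 0]], delta_rot=[[0, 0, 0], [0, 0, 0], [0, 0, 0], [0, 0, 0], [0, 0, 0]])

```text
time: 29.5
tool_pos: [0.5941, -0.2902, 0.0018]
tcp_rot: [-0.586, 1.491, 0.588]
wrist_force: [-0.6, 0.1, -0.2]
width: 0.82
```

Request:
carry_out(offset=[[0, 0, 0], [0, 0, 0], [0, 0, 0], [0, 0, 0], [0, 0, 0]], delta_rot=[[0, 0, 0], [0, 0, 0], [0, 0, 0], [0, 0, 0], [0, 0, 0]], fingers=-1, newtons=60)

```text
time: 29.92
tool_pos: [0.5955, -0.2906, 0.0037]
tcp_rot: [-0.587, 1.489, 0.586]
wrist_force: [0.3, 2.0, 5.9]
width: 0.607
```

Request:
carry_out(offset=[[0, 0, 0], [-0.5, 0, 0], [-1.5, 0, 0], [-2.5, 0, 0], [-3, 0, 0]], delta_rot=[[0, 0, 0], [0, 0, 0], [0, 0, 0], [0, 0, 0], [0, 0, 0]])

```text
time: 30.33
tool_pos: [0.5919, -0.2894, 0.0757]
tcp_rot: [-0.583, 1.495, 0.591]
wrist_force: [0.5, 0.2, -3.0]
width: 0.604
```

Request:
carry_out(offset=[[-3, 0, 0], [-3, 0, 0], [-2, 0, 0], [0, 0, 0], [0, 0, 0]], delta_rot=[[0, 0, 0], [0, 0, 0], [0, 0, 0], [0, 0, 0], [0, 0, 0]])

```text
time: 30.75
tool_pos: [0.5953, -0.2912, 0.1595]
tcp_rot: [-0.589, 1.488, 0.584]
wrist_force: [0.0, -0.1, -4.2]
width: 0.606
```

Run:
```python
from h import *
go(*jig(0,-.005),0.16,16.6)
```

```text
t 30.75 pos [ 0.5953 -0.2912  0.1595] phi 43.0 F [ 0.  -0.1 -4.2] w 0.606 q6 -1.24| turn x 26.4 deg, shift cm [-0.11 34.06 11.58] tilt fix [0.   0.04 0.18]
```

Request:
carry_out(offset=[[0, 0, 0], [0, 0, 0], [0, 0, 0], [0, 0, 0], [0, 3.4, 1.16]], delta_rot=[[6.6, 0, 0], [6.6, 0, 0], [6.6, 0, 0], [6.6, 0, 0], [0, 0, 0]])

```text
time: 31.17
tool_pos: [0.5941, -0.2591, 0.1544]
tcp_rot: [-0.222, 1.564, 0.219]
wrist_force: [1.5, 0.2, -3.7]
width: 0.607
```

Request:
carry_out(offset=[[0, 3.4, 1.16], [0, 3.4, 1.16], [0, 3.4, 1.16], [0, 3.4, 1.16], [0, 3.4, 1.16]], delta_rot=[[0, 0, 0], [0, 0, 0], [0, 0, 0], [0, 0, 0], [0, 0, 0]])

```text
time: 31.58
tool_pos: [0.6006, -0.0734, 0.1542]
tcp_rot: [-0.226, 1.565, 0.228]
wrist_force: [0.3, 1.1, -2.9]
width: 0.611
```

Request:
carry_out(offset=[[0, 3.4, 1.16], [0, 3.4, 1.16], [0, 3.4, 1.16], [0, 3.4, 1.16], [0, 0, 0]], delta_rot=[[0, 0, 0], [0, 0, 0], [0, 0, 0], [0, 0, 0], [0, 0, 0]])

```text
time: 32.0
tool_pos: [0.6065, 0.0745, 0.1544]
tcp_rot: [-0.228, 1.563, 0.234]
wrist_force: [0.9, -1.1, -3.2]
width: 0.603
```

Request:
carry_out(offset=[[0, 0, 0], [0, 0, 0], [0, 0, 0], [0, 0, 0], [0, 0, 0]], delta_rot=[[0, 0, 0], [0, 0, 0], [0, 0, 0], [0, 0, 0], [0, 0, 0]])

```text
time: 32.42
tool_pos: [0.6086, 0.0671, 0.1573]
tcp_rot: [-0.226, 1.56, 0.226]
wrist_force: [-0.2, -0.1, -2.7]
width: 0.608
```

Run:
```python
from h import *
p,d,pp,R=save('w12'); go(*jig(0,-.005),0.06,16.6)
print(p[180:200,325].max(1), p[310:330,325].max(1))
```

```text
t 32.47 pos [0.6088 0.0672 0.1576] phi 16.5 F [-0.2 -0.5 -2.9] w 0.606 q6 -0.22| turn x -0.1 deg, shift cm [9.76 0.1  0.05] tilt fix [ 0.   -0.02  0.  ]
[46 47 48 49 47 46 41 40 37 38 38 42 45 47 46 46 46 47 46 46] [46 49 48 46 47 45 35 28 29 30 27 31 29 31 33 39 47 56 62 64]
```

Request:
carry_out(offset=[[2.5, 0, 0], [3.0, 0, 0], [2.5, 0, 0], [1.3, 0, 0], [0.5, 0, 0]], delta_rot=[[0, 0, 0], [0, 0, 0], [0, 0, 0], [0, 0, 0], [0, 0, 0]])

```text
time: 32.88
tool_pos: [0.6065, 0.0676, 0.0568]
tcp_rot: [-0.226, 1.564, 0.227]
wrist_force: [-0.4, 0.1, -3.5]
width: 0.609
```

Request:
carry_out(offset=[[0, 0, 0], [0, 0, 0], [0, 0, 0], [0, 0, 0], [0, 0, 0]], delta_rot=[[0, 0, 0], [0, 0, 0], [0, 0, 0], [0, 0, 0], [0, 0, 0]])

```text
time: 33.3
tool_pos: [0.6101, 0.0685, 0.0615]
tcp_rot: [-0.227, 1.556, 0.227]
wrist_force: [-0.2, 0.1, -2.8]
width: 0.608
```

Request:
carry_out(offset=[[0, 0, 0], [0, 0, 0], [0, 0, 0], [0, 0, 0], [0, 0, 0]], delta_rot=[[0, 0, 0], [0, 0, 0], [0, 0, 0], [0, 0, 0], [0, 0, 0]])

```text
time: 33.72
tool_pos: [0.6088, 0.0684, 0.0598]
tcp_rot: [-0.227, 1.559, 0.227]
wrist_force: [-0.3, 0.8, -4.0]
width: 0.611
```

Run:
```python
from h import *
go(*jig(0,-.006),0.0450,16.6)
```

```text
t 33.72 pos [0.6088 0.0684 0.0598] phi 16.6 F [-0.3  0.8 -4. ] w 0.611 q6 -0.22| turn x -0.0 deg, shift cm [ 1.48 -0.12  0.01] tilt fix [ 0. -0. -0.]
```

Request:
carry_out(offset=[[0.4, -0.1, 0], [0.4, 0, 0], [0.3, 0, 0], [0.2, 0, 0], [0.1, 0, 0]], delta_rot=[[0, 0, 0], [0, 0, 0], [0, 0, 0], [0, 0, 0], [0, 0, 0]])

```text
time: 34.13
tool_pos: [0.6086, 0.0674, 0.0458]
tcp_rot: [-0.227, 1.56, 0.227]
wrist_force: [-5.1, -0.4, 6.2]
width: 0.606
```

Request:
carry_out(offset=[[0, 0, 0], [0, 0, 0], [0, 0, 0], [0, 0, 0], [0, 0, 0]], delta_rot=[[0, 0, 0], [0, 0, 0], [0, 0, 0], [0, 0, 0], [0, 0, 0]])

```text
time: 34.55
tool_pos: [0.609, 0.0674, 0.0459]
tcp_rot: [-0.227, 1.559, 0.227]
wrist_force: [-2.6, -0.1, 0.7]
width: 0.604
```

Run:
```python
from h import *
go(*jig(0,-.006),0.0450,16.6)
```

```text
t 34.55 pos [0.609  0.0674 0.0459] phi 16.6 F [-2.6 -0.1  0.7] w 0.604 q6 -0.22| turn x -0.0 deg, shift cm [ 0.09 -0.01  0.02] tilt fix [-0.   -0.01  0.  ]
```

Request:
carry_out(offset=[[0, 0, 0], [0, 0, 0], [0, 0, 0], [0, 0, 0], [-1, 0, 0]], delta_rot=[[0, 0, 0], [0, 0, 0], [0, 0, 0], [0, 0, 0], [0, 0, 0]], fingers=0.42)

```text
time: 34.97
tool_pos: [0.6076, 0.0673, 0.0542]
tcp_rot: [-0.227, 1.562, 0.228]
wrist_force: [-0.6, 0.8, -0.2]
width: 0.709
```

Request:
carry_out(offset=[[-2.5, 0, 0], [-3.5, 0, 0], [-3.5, 0, 0], [-3.5, 0, 0], [-1, 0, 0]], delta_rot=[[0, 0, 0], [0, 0, 0], [0, 0, 0], [0, 0, 0], [0, 0, 0]])

```text
time: 35.38
tool_pos: [0.613, 0.0678, 0.204]
tcp_rot: [-0.228, 1.547, 0.226]
wrist_force: [1.1, -0.4, 0.8]
width: 0.71
```

Request:
carry_out(offset=[[0, 0, 0], [0, 0, 0], [0, 0, 0], [0, 0, 0], [0, 0, 0]], delta_rot=[[0, 0, 0], [0, 0, 0], [0, 0, 0], [0, 0, 0], [0, 0, 0]], fingers=0.65)

```text
time: 35.8
tool_pos: [0.6076, 0.0673, 0.1932]
tcp_rot: [-0.227, 1.563, 0.228]
wrist_force: [-0.0, -0.1, 0.5]
width: 0.828
```

Run:
```python
from h import *
p,d,pp,R=save('w13'); cv2.imwrite('pics/w13c.png',cv2.resize(p[60:300,200:450,::-1],None,fx=2.4,fy=2.4))
q,d=read_camera('top'); cv2.imwrite('pics/top3.png',cv2.resize(q[130:290,180:540,::-1],None,fx=2.2,fy=2.2))
go(*jig(0,-.137),.15,16.6)
```

```text
t 35.90 pos [0.6082 0.0674 0.194 ] phi 16.6 F [-0.1 -0.3 -0.6] w 0.821 q6 -0.22| turn x -0.0 deg, shift cm [  4.39 -13.13   0.11] tilt fix [ 0.   -0.17 -0.04]
```

View pics/w13c.png

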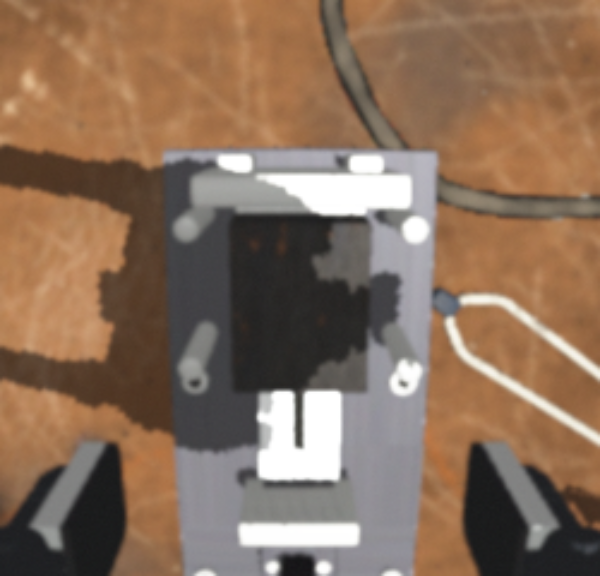

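View pics/top3.png

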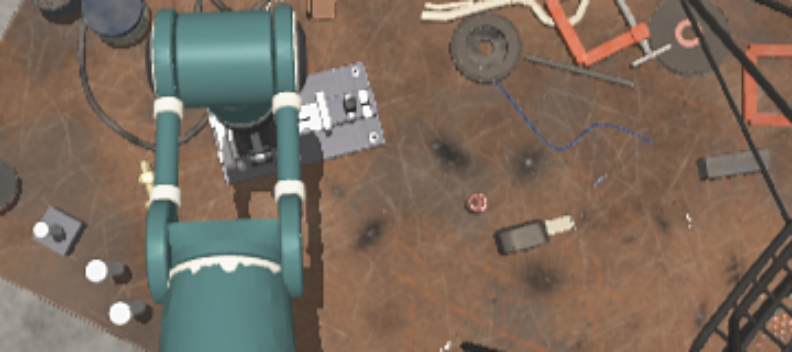

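Request:
carry_out(offset=[[0, -3.3, 0.1], [0, -3.3, 0], [0, -3.3, 0], [0, -3.2, 0], [0, 0, 0]], delta_rot=[[0, 0, 0], [0, 0, 0], [0, 0, 0], [0, 0, 0], [0, 0, 0]], fingers=-0.06)

```text
time: 36.32
tool_pos: [0.6486, -0.0632, 0.195]
tcp_rot: [-0.227, 1.559, 0.222]
wrist_force: [0.2, -0.2, 1.1]
width: 0.47
```

Request:
carry_out(offset=[[3, 0, 0], [3, 0, 0], [3, 0, 0], [1, 0, 0], [0, 0, 0]], delta_rot=[[0, 0, 0], [0, 0, 0], [0, 0, 0], [0, 0, 0], [0, 0, 0]])

```text
time: 36.73
tool_pos: [0.6439, -0.0571, 0.091]
tcp_rot: [-0.226, 1.567, 0.229]
wrist_force: [-0.5, 0.1, 0.6]
width: 0.471
```

Request:
carry_out(offset=[[0, 0, 0], [0, 0, 0], [0, 0, 0], [0, 0, 0], [0, 0, 0]], delta_rot=[[0, 0, 0], [0, 0, 0], [0, 0, 0], [0, 0, 0], [0, 0, 0]])

```text
time: 37.15
tool_pos: [0.6487, -0.0579, 0.0977]
tcp_rot: [-0.228, 1.556, 0.227]
wrist_force: [0.5, 0.3, 0.4]
width: 0.467
```

Run:
```python
from h import *
go(*jig(0,-.137),.041,16.6)
```

```text
t 37.15 pos [ 0.6487 -0.0579  0.0977] phi 16.6 F [0.5 0.3 0.4] w 0.467 q6 -0.42| turn x -0.0 deg, shift cm [ 5.67  0.03 -0.22] tilt fix [-0.    0.16  0.07]
```

Request:
carry_out(offset=[[1.5, 0, -0.1], [1.5, 0, 0], [1.5, 0, 0], [1.0, 0, 0], [0, 0, 0]], delta_rot=[[0, 0, 0], [0, 0, 0], [0, 0, 0], [0, 0, 0], [0, 0, 0]])

```text
time: 37.57
tool_pos: [0.6446, -0.0579, 0.0385]
tcp_rot: [-0.226, 1.563, 0.228]
wrist_force: [-0.1, 0.3, -0.2]
width: 0.472
```

Request:
carry_out(offset=[[0, 0, 0], [0, 0, 0], [0, 0, 0], [0, 0, 0], [0, 0, 0]], delta_rot=[[0, 0, 0], [0, 0, 0], [0, 0, 0], [0, 0, 0], [0, 0, 0]])

```text
time: 37.98
tool_pos: [0.6472, -0.0582, 0.0418]
tcp_rot: [-0.228, 1.557, 0.227]
wrist_force: [-0.2, 0.1, -0.0]
width: 0.469
```

Request:
carry_out(offset=[[0, 0, 0], [0, 0, 0], [0, 0, 0], [0, 0, 0], [0, 0, 0]], delta_rot=[[0, 0, 0], [0, 0, 0], [0, 0, 0], [0, 0, 0], [0, 0, 0]], fingers=-1, newtons=40)

```text
time: 38.4
tool_pos: [0.6464, -0.0582, 0.0412]
tcp_rot: [-0.227, 1.559, 0.227]
wrist_force: [-2.9, 0.1, 5.7]
width: 0.18
```

Run:
```python
from h import *
go(*jig(0,-.137),.041,16.6); print(inj(pose()[1]))
```

```text
t 38.40 pos [ 0.6464 -0.0582  0.0412] phi 16.6 F [-2.9  0.1  5.7] w 0.180 q6 -0.42| turn x -0.0 deg, shift cm [ 0.02 -0.    0.03] tilt fix [ 0.   -0.02  0.  ]
[[  -0.3 -137. ]]
```

Request:
carry_out(offset=[[0, 1.2, 0], [0, 1.2, 0], [0, 1.2, 0], [0, 0.8, 0], [0, 0.5, 0]], delta_rot=[[0, 0, 0], [0, 0, 0], [0, 0, 0], [0, 0, 0], [0, 0, 0]])

```text
time: 38.82
tool_pos: [0.6323, -0.0106, 0.0412]
tcp_rot: [-0.228, 1.559, 0.227]
wrist_force: [-2.3, -3.4, 4.6]
width: 0.178
```

Request:
carry_out(offset=[[0, 0.2, 0], [0, 0.15, 0], [0, 0.15, 0], [0, 0.1, 0], [0, 0.1, 0]], delta_rot=[[0, 0, 0], [0, 0, 0], [0, 0, 0], [0, 0, 0], [0, 0, 0]])

```text
time: 39.23
tool_pos: [0.631, -0.0062, 0.0413]
tcp_rot: [-0.231, 1.558, 0.225]
wrist_force: [-1.6, -9.0, 4.0]
width: 0.178
```

Request:
carry_out(offset=[[0, 0.1, 0], [0, 0.1, 0], [0, 0.05, 0], [0, 0, 0], [0, 0, 0]], delta_rot=[[0, 0, 0], [0, 0, 0], [0, 0, 0], [0, 0, 0], [0, 0, 0]])

```text
time: 39.65
tool_pos: [0.6303, -0.0039, 0.0413]
tcp_rot: [-0.23, 1.558, 0.225]
wrist_force: [-1.5, -8.6, 3.6]
width: 0.182
```

Run:
```python
from h import *
s,p,R=pose(); print(inj(p),(R.T@s['wrist_force']).round(1)); go(*jig(0,-.077),.041,16.6)
```

```text
[[ -0.1 -80.3]] [-3.5 -7.9 -3.9]
t 39.65 pos [ 0.6303 -0.0039  0.0413] phi 16.6 F [-1.5 -8.6  3.6] w 0.182 q6 -0.33| turn x 0.0 deg, shift cm [0.03 0.33 0.01] tilt fix [0.   0.02 0.18]
```

Request:
carry_out(offset=[[0, 0.1, 0], [0, 0.1, 0], [0, 0.05, 0], [0, 0, 0], [0, 0, 0]], delta_rot=[[0, 0, 0], [0, 0, 0], [0, 0, 0], [0, 0, 0], [0, 0, 0]])

```text
time: 40.07
tool_pos: [0.6296, -0.0015, 0.0413]
tcp_rot: [-0.23, 1.558, 0.225]
wrist_force: [-1.1, -8.1, 3.7]
width: 0.18
```

Run:
```python
from h import *
s,p,R=pose(); print(inj(p),(R.T@s['wrist_force']).round(1)); go(*jig(0,-.077),.041,16.6)
```

```text
[[ -0.1 -77.8]] [-3.6 -7.5 -3.4]
t 40.07 pos [ 0.6296 -0.0015  0.0413] phi 16.6 F [-1.1 -8.1  3.7] w 0.180 q6 -0.33| turn x 0.0 deg, shift cm [0.03 0.08 0.01] tilt fix [0.   0.02 0.18]
```

Request:
carry_out(offset=[[0, 0.1, 0], [0, 0.05, 0], [0, 0, 0], [0, 0, 0], [0, 0, 0]], delta_rot=[[0, 0, 0], [0, 0, 0], [0, 0, 0], [0, 0, 0], [0, 0, 0]])

```text
time: 40.48
tool_pos: [0.6294, -0.0007, 0.0413]
tcp_rot: [-0.231, 1.558, 0.224]
wrist_force: [-0.4, -10.3, 4.0]
width: 0.178
```

Run:
```python
from h import *
s,p,R=pose(); print(inj(p),(R.T@s['wrist_force']).round(1)); go(*jig(0,-.077),.041,16.6)
```

```text
[[ -0.1 -77. ]] [-4.  -9.7 -3.3]
t 40.48 pos [ 0.6294 -0.0007  0.0413] phi 16.6 F [ -0.4 -10.3   4. ] w 0.178 q6 -0.33| turn x 0.0 deg, shift cm [0.03 0.   0.01] tilt fix [0.   0.03 0.24]
```

Request:
carry_out(offset=[[0, 0.1, 0], [0, 0.1, 0], [0, 0, 0], [0, 0, 0], [0, 0, 0]], delta_rot=[[0, 0, 0], [0, 0, 0], [0, 0, 0], [0, 0, 0], [0, 0, 0]])

```text
time: 40.9
tool_pos: [0.6294, -0.0006, 0.0413]
tcp_rot: [-0.233, 1.557, 0.223]
wrist_force: [0.7, -16.0, 2.0]
width: 0.181
```

Run:
```python
from h import *
s,p,R=pose(); print(inj(p),(R.T@s['wrist_force']).round(1)); go(*jig(0,-.077),.041,16.6)
```

```text
[[ -0.1 -76.9]] [ -1.9 -15.6  -3.9]
t 40.90 pos [ 6.294e-01 -6.000e-04  4.130e-02] phi 16.7 F [  0.7 -16.    2. ] w 0.181 q6 -0.32| turn x 0.1 deg, shift cm [ 0.03 -0.01  0.01] tilt fix [-0.    0.05  0.4 ]
```

Request:
carry_out(offset=[[0, 0, 0], [0, 0, 0], [0, 0, 0], [-1, 0, 0], [-3, 0, 0]], delta_rot=[[0, 0, 0], [0, 0, 0], [0, 0, 0], [0, 0, 0], [0, 0, 0]], fingers=-0.2)

```text
time: 41.32
tool_pos: [0.6236, 0.0045, 0.0761]
tcp_rot: [-0.226, 1.569, 0.23]
wrist_force: [-0.3, -0.1, -0.3]
width: 0.403
```

Request:
carry_out(offset=[[-3.5, 0, 0], [-3.5, 0, 0], [-3.5, 0, 0], [-3.5, 0, 0], [-3.0, 0, 0]], delta_rot=[[0, 0, 0], [0, 0, 0], [0, 0, 0], [0, 0, 0], [0, 0, 0]])

```text
time: 41.73
tool_pos: [0.6285, 0.0045, 0.2545]
tcp_rot: [-0.228, 1.556, 0.228]
wrist_force: [0.7, 1.1, 0.2]
width: 0.4
```

Request:
carry_out(offset=[[0, 0, 0], [0, 0, 0], [0, 0, 0], [0, 0, 0], [0, 0, 0]], delta_rot=[[0, 0, 0], [0, 0, 0], [0, 0, 0], [0, 0, 0], [0, 0, 0]])

```text
time: 42.15
tool_pos: [0.6269, 0.004, 0.2486]
tcp_rot: [-0.227, 1.563, 0.228]
wrist_force: [0.4, 0.2, 0.3]
width: 0.399
```

Run:
```python
from h import *
save('w14')
cal=get_calibration('top')
for z in (.108,.122): print(plane(cal,np.array([[74,378]])/4+[180,140],z))
go(.463,.335,.25,-32)
```

```text
[[0.46026067 0.33602299 0.108     ]]
[[0.46015474 0.33217807 0.122     ]]
t 42.20 pos [0.627  0.0039 0.2487] phi 16.6 F [0.1 0.2 0.4] w 0.403 q6 -0.32| turn x 48.6 deg, shift cm [ -0.07  19.39 -31.45] tilt fix [-0.   -0.2  -0.07]
```

Request:
carry_out(offset=[[0, 0, 0], [0, 0, 0], [0, 0, 0], [0, 0, 0], [0, 0, 0]], delta_rot=[[6.9, 0, 0], [6.9, 0, 0], [6.9, 0, 0], [6.9, 0, 0], [6.9, 0, 0]])

```text
time: 42.62
tool_pos: [0.6275, 0.0038, 0.2492]
tcp_rot: [0.25, 1.559, -0.25]
wrist_force: [0.9, 0.2, 0.3]
width: 0.399
```

Request:
carry_out(offset=[[0, 0, 0], [0, 0, 0], [0, 1.8, -2.9], [0, 1.8, -2.9], [0, 1.8, -2.9]], delta_rot=[[7, 0, 0], [7, 0, 0], [0, 0, 0], [0, 0, 0], [0, 0, 0]])

```text
time: 43.03
tool_pos: [0.5818, 0.0959, 0.2492]
tcp_rot: [0.438, 1.528, -0.439]
wrist_force: [0.2, 1.5, -0.6]
width: 0.402
```

Request:
carry_out(offset=[[0, 1.8, -2.9], [0, 1.8, -2.9], [0, 1.8, -2.9], [0, 1.8, -2.9], [0, 1.8, -2.9]], delta_rot=[[0, 0, 0], [0, 0, 0], [0, 0, 0], [0, 0, 0], [0, 0, 0]])

```text
time: 43.45
tool_pos: [0.5058, 0.2497, 0.2496]
tcp_rot: [0.436, 1.528, -0.438]
wrist_force: [0.8, 0.2, -0.5]
width: 0.397
```

Request:
carry_out(offset=[[0, 1.8, -2.9], [0, 1.8, -2.9], [0, 1.2, -2.0], [0, 0, 0], [0, 0, 0]], delta_rot=[[0, 0, 0], [0, 0, 0], [0, 0, 0], [0, 0, 0], [0, 0, 0]])

```text
time: 43.87
tool_pos: [0.4654, 0.3313, 0.2496]
tcp_rot: [0.433, 1.528, -0.436]
wrist_force: [0.3, -0.2, -0.5]
width: 0.4
```

Request:
carry_out(offset=[[0, 0, 0], [0, 0, 0], [0, 0, 0], [0, 0, 0], [0, 0, 0]], delta_rot=[[0, 0, 0], [0, 0, 0], [0, 0, 0], [0, 0, 0], [0, 0, 0]])

```text
time: 44.28
tool_pos: [0.467, 0.3298, 0.2508]
tcp_rot: [0.437, 1.526, -0.438]
wrist_force: [-0.2, 0.3, -0.4]
width: 0.4
```

Run:
```python
from h import *
p,d,pp,R=save('w15'); go(.4602,.336,.25,-32)
g=cv2.cvtColor(p,cv2.COLOR_RGB2HSV); m=((g[...,2]>225)&(g[...,1]<25)).astype(np.uint8)
n,l,st,c=cv2.connectedComponentsWithStats(m)
for i in range(1,n):
    if st[i,4]>60: print(st[i],c[i].round(1),'depth',np.median(d[l==i]).round(3),[wray(c[i],z,pp,R)[0].round(4).tolist() for z in (.108,.122)])
f=np.load('w14.npz'); cv2.imwrite('pics/w14c.png',cv2.resize(f['p'][100:320,220:420,::-1],None,fx=2.5,fy=2.5)); cv2.imwrite('pics/w15c.png',np.hstack([cv2.resize(f['p'][90:330,230:420,::-1],(475,600)),cv2.resize(p[60:300,220:350,::-1],(325,600))]))
```

```text
t 44.33 pos [0.4669 0.33   0.2508] phi -32.0 F [ 0.  -0.4 -0.6] w 0.400 q6 1.13| turn x 0.0 deg, shift cm [ 0.08  0.16 -0.89] tilt fix [-0.    0.   -0.01]
[ 286   41   59   56 2588] [315.3  68.9] depth 0.359 [[0.5208, 0.4264, 0.108], [0.52, 0.4245, 0.122]]
[469 244  43  44 329] [490.2 266. ] depth 0.363 [[0.5844, 0.1473, 0.108], [0.5804, 0.1591, 0.122]]
[302 282  21  16 185] [310.1 288.6] depth 0.288 [[0.3972, 0.2414, 0.108], [0.4025, 0.2485, 0.122]]
[504 283  24  25 136] [515.6 294.9] depth 0.379 [[0.6043, 0.0795, 0.108], [0.5994, 0.0946, 0.122]]
[524 294  14  20 134] [530.7 303.7] depth 0.439 [[0.6227, 0.0456, 0.108], [0.6168, 0.0624, 0.122]]
[512 305  18  17 145] [520.8 312.7] depth 0.443 [[0.6047, 0.0419, 0.108], [0.5998, 0.0588, 0.122]]
[279 320  22  13 231] [289.2 326.1] depth 0.301 [[0.3474, 0.2095, 0.108], [0.3551, 0.2182, 0.122]]
[181 368  18  17  90] [191.1 376.2] depth 0.508 [[0.16, 0.1944, 0.108], [0.1769, 0.2039, 0.122]]
```

View pics/w15c.png

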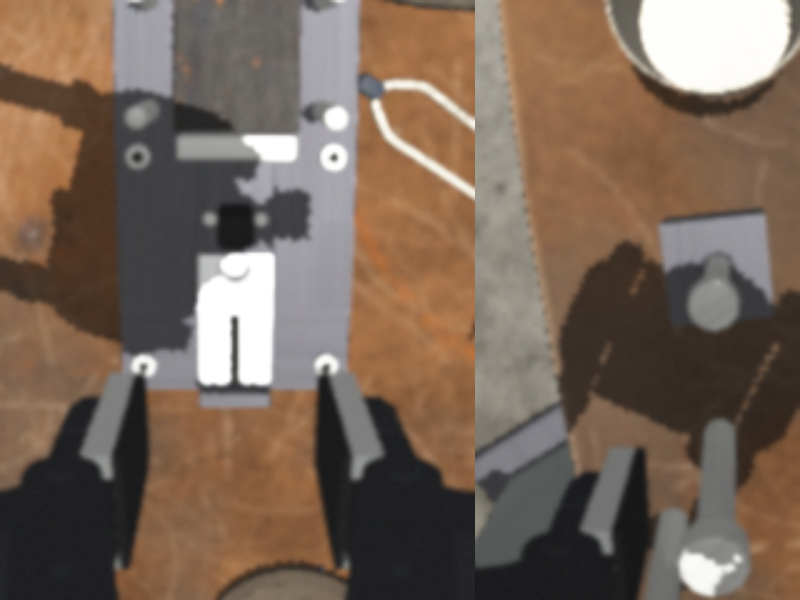

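Run:
```python
from h import *
c=get_calibration('wrist'); M=c['mount']
def pt(n,u,v):
    f=np.load(n+'.npz'); d=np.median(f['d'][v-2:v+3,u-2:u+3]); k=(np.array([u,v])-[c['cx'],c['cy']])/c['fx']; r=np.linalg.norm(k)
    C=np.r_[k/r*np.tan(r),1]*d; return (f['R']@(M[:3,:3]@C+M[:3,3])+f['pp']).round(4)
print('head top',pt('w15',315,181),'block top',pt('w15',302,150))
f=np.load('w15.npz'); g=f['d'][160:200,295:335]; mask=(g<np.median(f['d'][179:184,313:318])+.008)&(g>0); vu=np.argwhere(mask)+[160,295]; print(len(vu),vu.mean(0))
ctr=vu.mean(0)[::-1]
for z in (.108,.122): print(z,wray(ctr,z,f['pp'],f['R']))
w=np.load('w14.npz')
b=wray((324,196),.022,w['pp'],w['R']); print('bore',b,inj(b),jig(0,-.106), 'grip+plate z', pt('w14',324,180), 'bore pt',pt('w14',330,215))
h=wray(ctr,pt('w15',315,181)[2],f['pp'],f['R'])[0]; go(h[0],h[1],.11,-32)
```

```text
head top [0.4649 0.338  0.1083] block top [0.4612 0.3643 0.0299]
351 [180.89458689 314.97720798]
0.108 [[0.46491375 0.33804478 0.108     ]]
0.122 [[0.4668329  0.34046904 0.122     ]]
bore [[ 0.63778581 -0.02544463  0.022     ]] [[   0.9 -103.1]] [ 0.63778297 -0.02848219] grip+plate z [0.6292 0.003  0.0662] bore pt [ 0.6522 -0.0471  0.0216]
t 44.33 pos [0.4669 0.33   0.2508] phi -32.0 F [ 0.  -0.4 -0.6] w 0.400 q6 1.13| turn x 0.0 deg, shift cm [14.08  0.59 -0.59] tilt fix [-0.    0.   -0.01]
```

Run:
```python
from h import *
w=np.load('w14.npz')
for n,u,z in [('post R',(364.4,137.2),.068),('post L',(286,137),.068),('grip back edge',(324.5,190.5),.066),('board back edge',(324,245.5),.012)]: print(n,inj(wray(u,z,w['pp'],w['R'])))
cv2.imwrite('pics/bore.png',np.hstack([cv2.resize(w['p'][165:215,300:350,::-1],(400,400),interpolation=cv2.INTER_CUBIC),cv2.convertScaleAbs(cv2.resize(w['d'][165:215,300:350],(400,400),interpolation=cv2.INTER_NEAREST)[...,None].repeat(3,2)-.3,alpha=2000)]))
print(w['d'][184:210:2,314:336:2].round(3)[:, :])
```

```text
post R [[ 43.  -26.9]]
post L [[-39.  -26.8]]
grip back edge [[  1.3 -85. ]]
board back edge [[   1.  -174.4]]
[[0.364 0.366 0.335 0.333 0.332 0.333 0.333 0.333 0.335 0.365 0.367]
 [0.367 0.367 0.335 0.333 0.333 0.335 0.335 0.334 0.334 0.366 0.366]
 [0.367 0.369 0.337 0.336 0.336 0.335 0.336 0.337 0.337 0.366 0.366]
 [0.368 0.368 0.368 0.367 0.367 0.368 0.367 0.367 0.367 0.368 0.367]
 [0.381 0.381 0.38  0.382 0.383 0.402 0.384 0.379 0.381 0.382 0.381]
 [0.381 0.382 0.384 0.403 0.402 0.402 0.401 0.383 0.381 0.381 0.38 ]
 [0.384 0.382 0.385 0.403 0.403 0.405 0.403 0.404 0.382 0.382 0.383]
 [0.383 0.384 0.387 0.404 0.405 0.403 0.404 0.399 0.385 0.383 0.383]
 [0.386 0.384 0.385 0.397 0.4   0.402 0.398 0.394 0.385 0.383 0.385]
 [0.384 0.384 0.385 0.388 0.388 0.391 0.387 0.385 0.385 0.384 0.383]
 [0.385 0.385 0.385 0.386 0.387 0.385 0.386 0.386 0.384 0.408 0.386]
 [0.385 0.387 0.387 0.388 0.386 0.386 0.385 0.386 0.387 0.386 0.386]
 [0.387 0.386 0.388 0.386 0.387 0.386 0.387 0.386 0.386 0.387 0.386]]
```

View pics/bore.png

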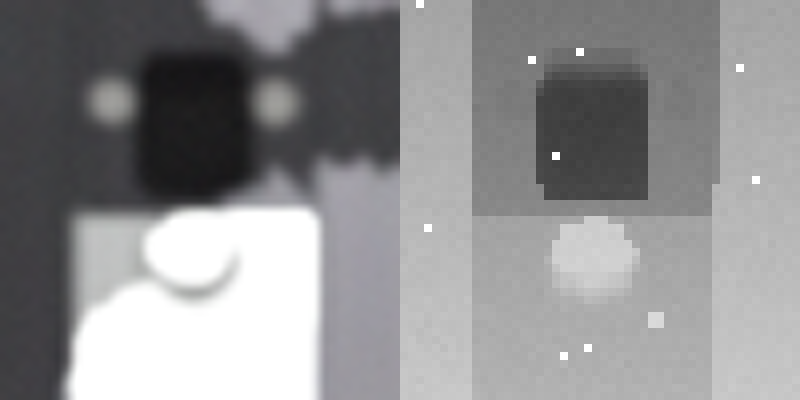

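Run:
```python
from h import *
w=np.load('w14.npz')
print(inj(wray([(324.4,203),(324.4,202),(319,197.5),(329.75,197.5)],.022,w['pp'],w['R'])))
```

```text
[[   1.4 -112.1]
 [   1.4 -110.8]
 [  -5.3 -105. ]
 [   8.  -105. ]]
```

Request:
carry_out(offset=[[3, 0.3, -0.3], [3, 0.3, -0.3], [3, 0, 0], [2, 0, 0], [1, 0, 0]], delta_rot=[[0, 0, 0], [0, 0, 0], [0, 0, 0], [0, 0, 0], [0, 0, 0]], fingers=-0.1)

```text
time: 44.75
tool_pos: [0.4626, 0.3373, 0.1272]
tcp_rot: [0.434, 1.53, -0.44]
wrist_force: [0.6, 0.1, -0.0]
width: 0.444
```

Request:
carry_out(offset=[[0, 0, 0], [0, 0, 0], [0, 0, 0], [0, 0, 0], [0, 0, 0]], delta_rot=[[0, 0, 0], [0, 0, 0], [0, 0, 0], [0, 0, 0], [0, 0, 0]])

```text
time: 45.17
tool_pos: [0.4657, 0.3396, 0.1328]
tcp_rot: [0.438, 1.524, -0.434]
wrist_force: [0.5, 0.2, -0.4]
width: 0.45
```

Request:
carry_out(offset=[[0, 0, 0], [0, 0, 0], [0, 0, 0], [0, 0, 0], [0, 0, 0]], delta_rot=[[0, 0, 0], [0, 0, 0], [0, 0, 0], [0, 0, 0], [0, 0, 0]])

```text
time: 45.58
tool_pos: [0.4645, 0.3388, 0.1308]
tcp_rot: [0.436, 1.526, -0.436]
wrist_force: [-0.8, 0.6, -0.2]
width: 0.451
```

Run:
```python
from h import *
go(.4649,.3380,.082,-32)
```

```text
t 45.58 pos [0.4645 0.3388 0.1308] phi -31.9 F [-0.8  0.6 -0.2] w 0.451 q6 1.14| turn x 0.1 deg, shift cm [ 4.88 -0.05  0.08] tilt fix [ 0. -0.  0.]
```

Request:
carry_out(offset=[[1.5, 0, 0.08], [1.5, 0, 0], [1.2, 0, 0], [0.6, 0, 0], [0, 0, 0]], delta_rot=[[0, 0, 0], [0, 0, 0], [0, 0, 0], [0, 0, 0], [0, 0, 0]])

```text
time: 46.0
tool_pos: [0.4638, 0.3374, 0.0806]
tcp_rot: [0.434, 1.529, -0.439]
wrist_force: [-0.5, -0.5, -0.6]
width: 0.449
```

Request:
carry_out(offset=[[0, 0, 0], [0, 0, 0], [0, 0, 0], [0, 0, 0], [0, 0, 0]], delta_rot=[[0, 0, 0], [0, 0, 0], [0, 0, 0], [0, 0, 0], [0, 0, 0]])

```text
time: 46.42
tool_pos: [0.4657, 0.3387, 0.0835]
tcp_rot: [0.437, 1.526, -0.436]
wrist_force: [-0.4, -1.1, -0.4]
width: 0.456
```

Request:
carry_out(offset=[[0, 0, 0], [0, 0, 0], [0, 0, 0], [0, 0, 0], [0, 0, 0]], delta_rot=[[0, 0, 0], [0, 0, 0], [0, 0, 0], [0, 0, 0], [0, 0, 0]], fingers=-1, newtons=60)

```text
time: 46.83
tool_pos: [0.4655, 0.3387, 0.0833]
tcp_rot: [0.437, 1.526, -0.436]
wrist_force: [-1.3, -0.4, 2.8]
width: 0.21
```

Run:
```python
from h import *
go(.4649,.3380,.082,-32)
```

```text
t 46.83 pos [0.4655 0.3387 0.0833] phi -31.9 F [-1.3 -0.4  2.8] w 0.210 q6 1.14| turn x 0.1 deg, shift cm [ 0.13 -0.09 -0.02] tilt fix [ 0.    0.01 -0.05]
```

Request:
carry_out(offset=[[-0.5, 0, 0], [-1, 0, 0], [-2, 0, 0], [-3, 0, 0], [-3, 0, 0]], delta_rot=[[0, 0, 0], [0, 0, 0], [0, 0, 0], [0, 0, 0], [0, 0, 0]])

```text
time: 47.25
tool_pos: [0.4641, 0.3376, 0.1779]
tcp_rot: [0.435, 1.528, -0.439]
wrist_force: [0.1, 0.7, -0.7]
width: 0.207
```

Request:
carry_out(offset=[[-2.5, 0, 0], [0, 0, 0], [0, 0, 0], [0, 0, 0], [0, 0, 0]], delta_rot=[[0, 0, 0], [0, 0, 0], [0, 0, 0], [-6.9, 0, 0], [-6.9, 0, 0]])

```text
time: 47.67
tool_pos: [0.4642, 0.3377, 0.2014]
tcp_rot: [0.242, 1.559, -0.245]
wrist_force: [-0.3, 0.9, -0.6]
width: 0.209
```

Request:
carry_out(offset=[[0, 0, 0], [0, 0, 0], [0, 0, 0], [0, 0, 0], [0, 0, 0]], delta_rot=[[-6.9, 0, 0], [-7, 0, 0], [-7, 0, 0], [-7, 0, 0], [-6.8, 0, 0]])

```text
time: 48.08
tool_pos: [0.464, 0.3375, 0.2006]
tcp_rot: [-0.233, 1.562, 0.231]
wrist_force: [-0.3, 0.7, -0.3]
width: 0.208
```

Run:
```python
from h import *
go(*jig(0,-.1056),.20,16.6)
```

```text
t 48.08 pos [0.464  0.3375 0.2006] phi 16.9 F [-0.3  0.7 -0.3] w 0.208 q6 0.29| turn x 0.3 deg, shift cm [  0.09 -40.     6.2 ] tilt fix [ 0.   -0.22  0.07]
```

Request:
carry_out(offset=[[0, -3.3, 0.5], [0, -3.3, 0.5], [0, -3.3, 0.5], [0, -3.3, 0.5], [0, -3.3, 0.5]], delta_rot=[[0.3, 0, 0], [0, 0, 0], [0, 0, 0], [0, 0, 0], [0, 0, 0]])

```text
time: 48.5
tool_pos: [0.5346, 0.1854, 0.2008]
tcp_rot: [-0.224, 1.563, 0.223]
wrist_force: [0.2, -0.7, -0.6]
width: 0.211
```

Request:
carry_out(offset=[[0, -3.3, 0.5], [0, -3.3, 0.5], [0, -3.3, 0.5], [0, -3.3, 0.5], [0, -3.3, 0.5]], delta_rot=[[0, 0, 0], [0, 0, 0], [0, 0, 0], [0, 0, 0], [0, 0, 0]])

```text
time: 48.92
tool_pos: [0.6049, 0.0341, 0.2007]
tcp_rot: [-0.223, 1.563, 0.223]
wrist_force: [0.3, 1.1, -1.6]
width: 0.209
```

Request:
carry_out(offset=[[0, -3.3, 0.5], [0, -3.3, 0.5], [0, 0, 0], [0, 0, 0], [0, 0, 0]], delta_rot=[[0, 0, 0], [0, 0, 0], [0, 0, 0], [0, 0, 0], [0, 0, 0]])

```text
time: 49.33
tool_pos: [0.6327, -0.0246, 0.201]
tcp_rot: [-0.222, 1.563, 0.224]
wrist_force: [-0.4, 0.2, -0.4]
width: 0.209
```

Request:
carry_out(offset=[[0, 0, 0], [0, 0, 0], [0, 0, 0], [0, 0, 0], [0, 0, 0]], delta_rot=[[0, 0, 0], [0, 0, 0], [0, 0, 0], [0, 0, 0], [0, 0, 0]])

```text
time: 49.75
tool_pos: [0.6339, -0.0241, 0.203]
tcp_rot: [-0.224, 1.559, 0.224]
wrist_force: [-0.4, -0.1, -0.7]
width: 0.207
```

Run:
```python
from h import *
go(*jig(0,-.1056),.14,16.6)
p,d,pp,R=save('w16'); c=get_calibration('wrist'); M=c['mount']
v,u=np.mgrid[:400,:640]; k=np.stack([u-c['cx'],v-c['cy']],-1)/c['fx']; r=np.linalg.norm(k,axis=2,keepdims=True)+1e-9
C=np.concatenate([k/r*np.tan(r),np.ones_like(r)],2)*d[...,None]; T=C@M[:3,:3].T+M[:3,3]   # tool coords
T*=1000
for lo,hi in [(-32,-24),(-22,-12),(-8,8),(8,24),(24,40),(40,56),(56,70)]:
    m=(T[...,0]>lo)&(T[...,0]<hi)&(abs(T[...,1])<25)&(abs(T[...,2])<12)&(d>0)
    if m.sum()>3: q=T[m]; print(lo,hi,m.sum(),'x max %.1f'%q[:,0].max(),'y max %.1f p90 %.1f'%(q[:,1].max(),np.percentile(q[:,1],90)),'z min/max/med',np.percentile(q[:,2],[2,98,50]).round(1))
m=(abs(T[...,1])<25)&(abs(T[...,2])<12)&(d>0)&(T[...,0]<95)&(T[...,0]>-40); print('foot x', np.percentile(T[m][:,0],[50,95,99]).round(1))
cv2.imwrite('pics/w16c.png',cv2.resize(p[120:360,240:400,::-1],(400,600)))
```

```text
t 49.75 pos [ 0.6339 -0.0241  0.203 ] phi 16.3 F [-0.4 -0.1 -0.7] w 0.207 q6 -0.36| turn x -0.3 deg, shift cm [ 6.3  -0.49  0.24] tilt fix [-0.    0.02  0.01]
-32 -24 1283 x max -24.0 y max 10.6 p90 9.2 z min/max/med [-10.8  10.9  -0.4]
-22 -12 504 x max -12.1 y max 10.6 p90 9.7 z min/max/med [-11.4  11.5  -0.2]
-8 8 263 x max 8.0 y max 10.1 p90 9.5 z min/max/med [-11.1  11.4  -0.4]
8 24 228 x max 24.0 y max 4.4 p90 3.8 z min/max/med [-6.2  5.2 -0.5]
24 40 171 x max 40.0 y max 4.2 p90 3.8 z min/max/med [-6.5  4.9 -1.1]
40 56 130 x max 55.8 y max 4.3 p90 3.8 z min/max/med [-6.3  4.6 -1.1]
56 70 101 x max 69.9 y max 4.2 p90 3.8 z min/max/med [-6.8  4.4 -1.2]
foot x [-24.1  47.6  68.2]
```

Run:
```python
from h import *
go(*jig(.0007,-.1035),.112,16.6)
```

```text
t 49.80 pos [ 0.634  -0.0243  0.203 ] phi 16.3 F [-0.3  0.4 -0.4] w 0.207 q6 -0.36| turn x -0.3 deg, shift cm [ 9.1  -0.26  0.31] tilt fix [-0.    0.02  0.01]
```

Request:
carry_out(offset=[[1.5, -0.28, 0.3], [2.5, 0, 0], [2.5, 0, 0], [1.5, 0, 0], [1.0, 0, 0]], delta_rot=[[-0.3, 0, 0], [0, 0, 0], [0, 0, 0], [0, 0, 0], [0, 0, 0]])

```text
time: 50.22
tool_pos: [0.6357, -0.0266, 0.1088]
tcp_rot: [-0.227, 1.563, 0.228]
wrist_force: [-0.7, 0.8, -1.0]
width: 0.205
```

Request:
carry_out(offset=[[0, 0, 0], [0, 0, 0], [0, 0, 0], [0, 0, 0], [0, 0, 0]], delta_rot=[[0, 0, 0], [0, 0, 0], [0, 0, 0], [0, 0, 0], [0, 0, 0]])

```text
time: 50.63
tool_pos: [0.6389, -0.0268, 0.1145]
tcp_rot: [-0.228, 1.556, 0.227]
wrist_force: [0.7, 0.1, -1.0]
width: 0.207
```

Request:
carry_out(offset=[[0, 0, 0], [0, 0, 0], [0, 0, 0], [0, 0, 0], [0, 0, 0]], delta_rot=[[0, 0, 0], [0, 0, 0], [0, 0, 0], [0, 0, 0], [0, 0, 0]])

```text
time: 51.05
tool_pos: [0.6377, -0.0267, 0.1129]
tcp_rot: [-0.227, 1.559, 0.227]
wrist_force: [-0.0, -0.5, -1.7]
width: 0.209
```

Run:
```python
from h import *
go(*jig(.0007,-.1035),.105,16.6)
p,d,pp,R=save('w17'); c=get_calibration('wrist'); M=c['mount']
v,u=np.mgrid[:400,:640]; k=np.stack([u-c['cx'],v-c['cy']],-1)/c['fx']; r=np.linalg.norm(k,axis=2,keepdims=True)+1e-9
C=np.concatenate([k/r*np.tan(r),np.ones_like(r)],2)*d[...,None]; T=(C@M[:3,:3].T+M[:3,3])*1000
Z=(pp[2]*1000-T[...,0])
for lo,hi in [(8,24),(24,40),(40,56),(56,72)]:
    m=(T[...,0]>lo)&(T[...,0]<hi)&(abs(T[...,1])<12)&(abs(T[...,2])<12)&(d>0)
    q=T[m]; print(lo,m.sum(),'ymax p95 %.1f'%np.percentile(q[:,1],97),'z',np.percentile(q[:,2],[2,98]).round(1))
# grip post top and sole edges in tool coordinates
m=(abs(Z-66)<3)&(abs(T[...,2])<14)&(T[...,1]>8)&(T[...,1]<50)&(d>0); q=T[m]; print('post top n',m.sum(),'y',np.percentile(q[:,1],[1,99]).round(1),'z',np.percentile(q[:,2],[1,99]).round(1),'Z',np.median(Z[m]).round(1))
m=(abs(Z-34)<3)&(abs(T[...,2])<24)&(T[...,1]>0)&(T[...,1]<60)&(d>0); q=T[m]; print('sole n',m.sum(),'y',np.percentile(q[:,1],[1,99]).round(1),'z',np.percentile(q[:,2],[1,99]).round(1))
```

```text
t 51.05 pos [ 0.6377 -0.0267  0.1129] phi 16.6 F [-0.  -0.5 -1.7] w 0.209 q6 -0.37| turn x -0.0 deg, shift cm [0.79 0.07 0.03] tilt fix [-0.    0.01  0.  ]
8 227 ymax p95 4.1 z [-6.1  5.1]
24 172 ymax p95 4.1 z [-6.5  4.9]
40 132 ymax p95 4.1 z [-6.3  4.6]
56 112 ymax p95 4.3 z [-6.8  4.3]
post top n 589 y [19.6 35.1] z [-8.7  6.5] Z 65.7
sole n 2444 y [10. 57.] z [-18.7  16.6]
```

Request:
carry_out(offset=[[0.5, 0.02, 0.01], [0.5, 0, 0], [0.4, 0, 0], [0.4, 0, 0], [0.2, 0, 0]], delta_rot=[[0, 0, 0], [0, 0, 0], [0, 0, 0], [0, 0, 0], [0, 0, 0]])

```text
time: 51.52
tool_pos: [0.637, -0.0264, 0.0915]
tcp_rot: [-0.227, 1.561, 0.228]
wrist_force: [-0.7, 0.0, -1.0]
width: 0.21
```

Run:
```python
from h import *
go(*jig(.0007,-.1035),.0773,16.6)
```

```text
t 51.52 pos [ 0.637  -0.0264  0.0915] phi 16.6 F [-0.7  0.  -1. ] w 0.210 q6 -0.37| turn x -0.0 deg, shift cm [1.42 0.02 0.09] tilt fix [ 0.   -0.09 -0.03]
```

Foot is in the bore (about 6 mm below the mouth) with no force; continue down.

Request:
carry_out(offset=[[0.3, 0, 0], [0.3, 0, 0], [0.2, 0, 0], [0.2, 0, 0], [0, 0, 0]], delta_rot=[[0, 0, 0], [0, 0, 0], [0, 0, 0], [0, 0, 0], [0, 0, 0]])

```text
time: 51.93
tool_pos: [0.6374, -0.0264, 0.0823]
tcp_rot: [-0.227, 1.56, 0.227]
wrist_force: [-0.6, -0.0, -0.7]
width: 0.21
```

Request:
carry_out(offset=[[0.2, 0, 0], [0.1, 0, 0], [0, 0, 0], [0, 0, 0], [0, 0, 0]], delta_rot=[[0, 0, 0], [0, 0, 0], [0, 0, 0], [0, 0, 0], [0, 0, 0]])

```text
time: 52.35
tool_pos: [0.6378, -0.0264, 0.0799]
tcp_rot: [-0.227, 1.559, 0.227]
wrist_force: [0.6, 0.7, -0.8]
width: 0.209
```

Run:
```python
from h import *
go(*jig(.0007,-.1035),.0773,16.6)
```

```text
t 52.35 pos [ 0.6378 -0.0264  0.0799] phi 16.6 F [ 0.6  0.7 -0.8] w 0.209 q6 -0.37| turn x -0.0 deg, shift cm [0.26 0.05 0.01] tilt fix [-0.    0.01  0.  ]
```

Request:
carry_out(offset=[[0.1, 0, 0], [0.1, 0, 0], [0.05, 0, 0], [0, 0, 0], [0, 0, 0]], delta_rot=[[0, 0, 0], [0, 0, 0], [0, 0, 0], [0, 0, 0], [0, 0, 0]])

```text
time: 52.77
tool_pos: [0.6378, -0.0264, 0.0774]
tcp_rot: [-0.227, 1.559, 0.227]
wrist_force: [-1.0, 0.2, 0.7]
width: 0.212
```

Request:
carry_out(offset=[[0, 0, 0], [0, 0, 0], [0, 0, 0], [0, 0, 0], [0, 0, 0]], delta_rot=[[0, 0, 0], [0, 0, 0], [0, 0, 0], [0, 0, 0], [0, 0, 0]], fingers=-0.2)

```text
time: 53.18
tool_pos: [0.6378, -0.0264, 0.0773]
tcp_rot: [-0.227, 1.559, 0.227]
wrist_force: [-0.2, -0.3, -0.3]
width: 0.396
```

Request:
carry_out(offset=[[-1, 0, 0], [-2, 0, 0], [-3, 0, 0], [-3, 0, 0], [-3, 0, 0]], delta_rot=[[0, 0, 0], [0, 0, 0], [0, 0, 0], [0, 0, 0], [0, 0, 0]])

```text
time: 53.6
tool_pos: [0.6375, -0.0264, 0.1991]
tcp_rot: [-0.227, 1.559, 0.227]
wrist_force: [1.2, -0.7, 0.1]
width: 0.404
```

Request:
carry_out(offset=[[-2, 0, 0], [0, 0, 0], [0, 0, 0], [0, 0, 0], [0, 0, 0]], delta_rot=[[0, 0, 0], [0, 0, 0], [0, 0, 0], [0, 0, 0], [0, 0, 0]])

```text
time: 54.02
tool_pos: [0.6365, -0.0263, 0.2154]
tcp_rot: [-0.227, 1.562, 0.228]
wrist_force: [-0.5, 0.2, 0.6]
width: 0.401
```

Run:
```python
from h import *
go(*jig(.0007,-.1035),.22,16.6)
p,d,pp,R=save('w18'); c=get_calibration('wrist'); M=c['mount']
v,u=np.mgrid[:400,:640]; k=np.stack([u-c['cx'],v-c['cy']],-1)/c['fx']; r=np.linalg.norm(k,axis=2,keepdims=True)+1e-9
C=np.concatenate([k/r*np.tan(r),np.ones_like(r)],2)*d[...,None]; W=(C@M[:3,:3].T+M[:3,3])@R.T+pp
J=inj(W.reshape(-1,3)).reshape(400,640,2); Z=W[...,2]*1000
def blk(n,m): m=m&(d>0); print(n,m.sum(),'x',np.percentile(J[m][:,0],[1,99]).round(1),'y',np.percentile(J[m][:,1],[1,99]).round(1),'Z med',np.median(Z[m]).round(1))
blk('head',(Z>90)&(Z<125)&(abs(J[...,0])<20)&(abs(J[...,1]+105)<20))
blk('grip',(abs(Z-66)<3)&(abs(J[...,0])<12)&(abs(J[...,1]+77)<14))
blk('pile',(abs(Z-52)<3)&(abs(J[...,0])<34)&(abs(J[...,1])<33))
blk('face',(abs(Z-68)<3)&(abs(J[...,0])<30)&(abs(J[...,1]+40)<12))
blk('fence',(abs(Z-68)<3)&(abs(J[...,0])<30)&(abs(J[...,1]-40)<12))
cv2.imwrite('pics/w18c.png',cv2.resize(p[80:320,220:420,::-1],(500,600)))
```

```text
t 54.02 pos [ 0.6365 -0.0263  0.2154] phi 16.6 F [-0.5  0.2  0.6] w 0.401 q6 -0.37| turn x -0.0 deg, shift cm [-0.46  0.01  0.13] tilt fix [ 0.   -0.17 -0.07]
head 439 x [-9.3  8.8] y [-114.6  -96.4] Z med 101.8
grip 273 x [-8.4  7.9] y [-84.8 -69.3] Z med 65.6
pile 3663 x [-27.   26.5] y [-32.   32.3] Z med 52.1
face 521 x [-24.1  23.4] y [-44.4 -35.8] Z med 67.6
fence 794 x [-29.4  29.7] y [35.1 47.2] Z med 68.0
```

View pics/w18c.png

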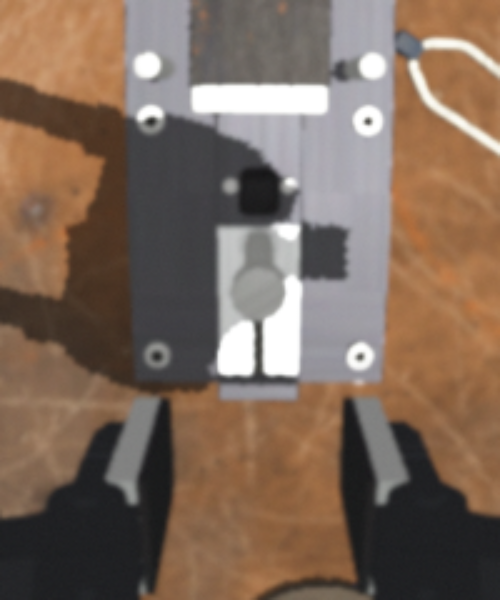

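```bash
python3 -c "
from workcell import *
print(finish_job())"
```

```text
the job is handed in; nothing more can be done
None
```

I finished the job and handed it in at about 54 s on the robot's clock. `finish_job` gives no verdict, so what follows is from my own checks. I drew the jaw fully back and piled the three blanks present square on the pad. I then slid the jaw up until the pile stopped against the fence, at about 16 N, and stood the smallest pin in the lock bore.

Last checks, from the wrist camera's depth in the jig's axes:

| Check | Measured | Meaning |
|---|---|---|
| Pile top height | 52.1 mm | Three blanks flat on the pad (expected 52) |
| Pile sides | x -27.0 to +26.5 mm | Flush with the pad within about 0.5 mm |
| Jaw face / fence face | y about -36 / +35 mm | Pile held between them |
| Jaw grip centre | y -77 mm | Jaw at about 0.060 m |
| Pin head top | 101.8 mm, centred near (0, -105.5) mm | Foot about 20 mm down, fully in the bore |

The gripper was open and about 11 cm above the pin head when I handed in, touching nothing. I saw no bystander move, and none was touched as far as the forces show.

- **Camera disagreement:** the overhead camera put the jig about 5 mm off from the wrist camera. I used the wrist camera, which the grip on the jaw post confirmed.
- **Not checked:** the final look showed only the top and outline of the pile. I did not measure the two lower blanks separately after the jaw closed.

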